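Return two sockets to the socket case

TASK

Two sockets belong in the blue socket case but stand behind a spray can and a tin on the grey tray. First move the can and the tin aside onto the cork mat, leaving the sockets where they are; then open the case, stand each socket upright in the well that fits it (big in the wide well, small in the narrow one) and close the lid fully. Put the can and the tin back upright, each on the middle of its own pad (can on the smaller, tin on the larger), never tipping either over, and let go of everything.

Things in the scene. Friction and masses are not known exactly. Their poses are not given: they have to be found in the camera images.
- can: Slim spray can, loose, upright, about 250 g: 52 mm diameter, aluminium with a white band, straight sides up to 104 mm, then a grey cap 38 mm in diameter; 135 mm high. Origin: centre of its underside, z up. Starts on pad_can, on the front of the grey tray (200 x 210 mm, 4 mm thick, with a 26 mm high lip on its far edge).
- tin: Squat cylindrical tin, loose, upright, about 300 g: 60 mm diameter, 85 mm high, straight sides. Origin: centre of its underside, z up. At the start it stands on pad_tin, beside the can (centres 106 mm apart).
- pad_can: Smaller black rubber disc fixed on the grey tray, the can's place: 68 mm diameter, 3 mm thick. Origin: centre of its underside (the top is 3 mm higher), z up. Which of the two pads is on the left varies.
- pad_tin: Larger black rubber disc fixed on the grey tray, the tin's place: 84 mm diameter, 3 mm thick. Origin: centre of its underside (the top is 3 mm higher), z up.
- big_socket: The larger of two plain steel wrench sockets, loose, standing upright on the grey tray behind (beyond) the can and tin, about 180 g: 36 mm diameter, 40 mm high, narrowing to 33 mm in its lower 14 mm. Origin: centre of its underside, z up.
- small_socket: The smaller steel wrench socket, loose, upright on the tray behind the can and tin, about 100 g: 25 mm diameter (23 mm in its lower 14 mm), 40 mm high. Origin: centre of its underside, z up. The two sockets are about 80 to 110 mm apart; a spark plug (a bystander, 16 mm high) lies between them.
- case: Blue clamshell socket case, fixed; bottom half 130 (x) x 200 (y) x 42 mm high, 4 mm walls. Origin: centre of underside; x towards the hinge (away from robot), z up. Insert top at z = 18 mm, two round wells down to z = 4: wide (54 mm dia) at x -22, y +45 mm, for the big socket; narrow (43 dia) at -22, -45 for the small. Small fixed sockets, tops z = 38, at x = 36 to 58. The shut lid clears seated sockets.
- lid (a joint): Angle of the case's blue lid (shell 130 x 200 x 20 mm): 0 = shut, 1.57 = upright, stop at 1.9; it swings up and away from the robot. Starts shut or slightly ajar. Stiff: stays at any angle, 2 to 5 N at the handle moves it. Hinge axis parallel to the case's y, at x = +65, z = +42 mm in the case's frame; the bar is at radius 127 mm from it.
- lid_bar (a point): Middle of the lid's handle: a round black bar 10 mm thick, parallel to the hinge, on two legs (70 mm clear between them), with a 29 mm gap under it. Turns with the lid; shut, it is at x -50, y 0, z 96 mm in the case's frame, with the lid's top at z = 62; the lid's front edge is 15 mm further forward.
- mat: Flat cork mat, fixed, 150 (x) x 220 (y) x 4 mm: the side area for the can and the tin. Origin: centre of its underside, x away from the robot, z up. The case and the mat stand on opposite sides of the grey tray; which is left or right varies.
There are look-alikes about, which are no part of the job. Leave any pink or yellow look-alike of the big_socket alone.

How it is judged (in metres and radians):
On the way, in this order (a step that is already met when the one before it is completed fails the run):
1. the can and the tin both stand released on the cork mat, the sockets not yet moved (x of can in the frame of mat between -0.075 and 0.075 m and y of can in the frame of mat between -0.11 and 0.11 m and z of each of can, tin in the frame of mat below 0.009 m and angle between each of can, tin's own z axis and vertical below 0.15 rad and contact force between each of can, tin and the fingers below 0.3 N and x of tin in the frame of mat between -0.075 and 0.075 m and y of tin in the frame of mat between -0.11 and 0.11 m and distance of each of big_socket, small_socket from where it was at the start of the episode below 0.025 m), for 0.2 s.
2. both sockets stand in their own wells of the open case (x of big_socket in the frame of case between -0.036 and -0.008 m and y of big_socket in the frame of case between 0.031 and 0.059 m and z of each of big_socket, small_socket in the frame of case below 0.01 m and angle between each of big_socket, small_socket's own z axis and vertical below 0.25 rad and x of small_socket in the frame of case between -0.036 and -0.008 m and y of small_socket in the frame of case between -0.059 and -0.031 m), for 0.2 s.
At the end, for the whole second after the job is handed in: The big socket stands in the wide well and the small one in the narrow well (down on the well floor, within 14 mm of the well's centre each way), the lid is shut (under 0.06 rad), and the can and tin stand upright on their own pads within 14 mm of the pad's centre, all released and at rest (all of step 2 and horizontal distance between can and pad_can below 0.014 m and z of can in the frame of pad_can below 0.008 m and angle between each of can, tin's own z axis and vertical below 0.1 rad and linear speed of each of can, tin, big_socket, small_socket below 0.02 m/s and angular speed of each of can, tin, big_socket, small_socket below 0.2 rad/s and horizontal distance between tin and pad_tin below 0.014 m and z of tin in the frame of pad_tin below 0.008 m and value of joint lid below 0.06 rad and velocity of joint lid below 0.05 rad/s); the robot touches nothing.
It fails at once if the can or the tin is tipped over (more than about 35 degrees) (angle between any of can, tin's own z axis and vertical above 0.6 rad).
It also fails if it takes over 147 s, if anything falls off the work surface, if the arm or the gripper's body presses on something with over 40 N, if the wrist force passes 120 N, or if a joint passes its speed limit or range.

ROBOT

A 7-joint arm with a two-finger parallel gripper is mounted at the origin on the work surface. World frame = base frame: x ahead of the robot, y to its left, z up, the work surface at z = 0. Lengths are in m, angles in degrees, forces in N, time in s.
With the tool pointing down it reaches from about 0.425 to 0.875 m from the base axis. Payload 8.4 kg.
Tool frame: the origin (TCP) lies at the very end of the fingers, on their centre line; the grasp point (between the pads) lies 19 mm behind it; z points along the fingers, y is the line along which they close (so a half turn about z gives the same grasp; the last joint's range is limited). The gripper opens to 85 mm and grips with 20 to 120 N. Pads are 22 mm wide; open, the fingers measure 114 mm over their backs; the gripper's body (76 mm by 85 mm) begins 54 mm behind the grasp point. The pads swing forward as they close: fully open they stand 13 mm farther back than shut.
Start: joints at [67.196, 19.091, 2.286, 83.961, -0.768, 76.965, -3.352], TCP at [0.191, -0.621, 0.231] pointing down, gripper open.
Joint ranges: [-147.57, 147.57], [-21.85, 119.76], [-74.77, 79.35], [14.55, 137.4], [-85.83, 265.84], [4.83, 119.75], [-152.11, 152.11]. Speed limits (degrees/s): [127.2, 127.2, 159.86, 159.86, 180, 180, 180].

INTERFACE

Orientations are given as a 3x3 rotation matrix whose columns are the frame's x, y, z axes.
In Python, from rig import bot gives the robot as it stands.
- The arm moves only by the tool step_arm, never from a script. Its argument "targets" is a list of rows, each an object of numbers: "x", "y", "z": the shift along the tool's x, y, z in cm; "ax", "ay", "az": the turn, a rotation vector about the tool's x, y, z in rad; "jaw": the opening, from 0 (shut) to 1 (fully open). In form: [{"x": .., "y": .., "z": .., "ax": .., "ay": .., "az": .., "jaw": ..}, ...]. A call has 1 to 20 rows; each row shifts and turns the commanded pose from where the row before left it, along the tool's axes as they then stand; what a row does not reach is not made up. A row lasts 1/10 s, in which the tool goes at most 50 mm and 8.59 degrees, less where a joint would pass 70% of its speed; a pose out of reach is approached as far as the arm can. A call with a gripper value outside its range is refused whole. The fingers move at their own pace and stop on an object; the grip force is fixed at half the most. Time passes only in rows, so rows that do not move let the fingers close. It gives the time, the measured TCP pose, the force, the opening and the grip force at its end, in the units of the state.
- bot.state(): the state, without advancing time (a new reading comes with each control period).
- bot.read_camera(name): name is "scene" or "top" or "wrist"; returns a dict with "color" (400x640x3 uint8, red, green, blue), "z_map" (400x640 float32, m along the optical axis (not along the pixel's ray), 0 where there is no reading), "vfov" (degrees; the focal length in pixels is half the picture's height over the tangent of half this angle, whatever the lens; pixels are square), "cx", "cy" (the principal point, pixels), "dist" ([k1, k2, p1, p2, k3] as OpenCV has them; the pictures are not rectified), "view" (4x4, takes a point from world to camera coordinates). Camera axes: x right, y up, looking along -z (the intrinsics and any distortion apply to the point x, -y, -z); pixel columns grow to the right and rows downward; lengths in m; the calibration is good to about 2 mm. A picture is of the moment at which its call begins.
- bot.sign_off(): hands the job in; it is judged then, once.
The state is a dict: "time_s": time; "joint_positions": joint angles; "joint_vel": joint speeds; "joint_efforts": joint torques, N m; "ee_pos": TCP position; "eef_rot": TCP orientation; "contact_force": force on the tool from outside, world axes, zero at the start; "ft_torque": the same for the moment, N m; "width": finger opening in m; "grasp_force": force on a finger pad.
Only numpy, scipy, OpenCV 4.12 (cv2) and the standard library are available. Lean on these libraries where they do the work, as an engineer would, in place of code of your own. Each camera call takes 0.05 s, during which the arm holds its last target. There are 200 camera calls.

## Working session

There is one attempt and no reset: what is moved stays moved. The work goes in short steps, Python scripts to look and compute and a tool call to move; the robot and the scene stay as the last step left them, time stands still between calls to the robot, and variables do not carry over. Pictures are saved under pics/ and viewed, at most 14 in all, crops included, and the job is handed in when it is done.

Besides the shell and the picture viewer there is one more tool, called after "Emit:" as name([rows], argument=value, ...), one row to a line, values as JSON. step_arm: Moves the arm, as the interface text tells. Its arguments: {"type":"object","properties":{"targets":{"type":"array","items":{"type":"object","properties":{"x":{"type":"number"},"y":{"type":"number"},"z":{"type":"number"},"ax":{"type":"number"},"ay":{"type":"number"},"az":{"type":"number"},"jaw":{"type":"number"}}}}},"required":["targets"]}

```bash
ls; mkdir -p pics; cat > h.py <<'E'
import numpy as np,cv2
from rig import bot
np.set_printoptions(precision=4,suppress=True)
def snap(n):
    c=bot.read_camera(n); return c
def K(c):
    f=200/np.tan(np.radians(c["vfov"])/2)
    return np.array([[f,0,c["cx"]],[0,f,c["cy"]],[0,0,1]])
def pts(c,uv,z=None):
    """world points of pixels; by depth map, or on plane world z"""
    uv=np.array(uv,float).reshape(-1,2)
    n=cv2.undistortPoints(uv[:,None],K(c),np.array(c["dist"],float))[:,0]
    M=np.linalg.inv(np.array(c["view"])); R,t=M[:3,:3],M[:3,3]
    d=np.c_[n[:,0],-n[:,1],-np.ones(len(n))]@R.T
    if z is None:
        s=np.array([c["z_map"][int(round(v)),int(round(u))] for u,v in uv])
    else: s=(z-t[2])/d[:,2]
    return t+d*s[:,None]
def cloud(c):
    v,u=np.mgrid[0:400,0:640]
    P=pts(c,np.c_[u.ravel(),v.ravel()]).reshape(400,640,3)
    P[c["z_map"]<=0]=np.nan
    return P
def save(c,name,crop=None,k=1):
    im=c["color"][...,::-1]
    if crop: x0,y0,x1,y1=crop; im=im[y0:y1,x0:x1]
    cv2.imwrite("pics/"+name+".png",cv2.resize(im,None,fx=k,fy=k,interpolation=cv2.INTER_CUBIC))
E
python3 - <<'E'
from h import *
import pickle
for n in("scene","top"):
    c=snap(n); save(c,n+"0",k=1.25); pickle.dump(c,open(n+"0.pkl","wb"))
s=bot.state(); print({k:s[k] for k in("ee_pos","eef_rot","width","contact_force","time_s")})
E
```

```text
pics
{'ee_pos': array([ 0.1912, -0.6208,  0.2305]), 'eef_rot': array([[ 0.9557,  0.2944, -0.0005],
       [ 0.2944, -0.9557,  0.0014],
       [-0.0001, -0.0015, -1.    ]]), 'width': 0.08526792792190428, 'contact_force': array([-0.0112,  0.4818, -1.1276]), 'time_s': 0.1}
```

View pics/scene0.png

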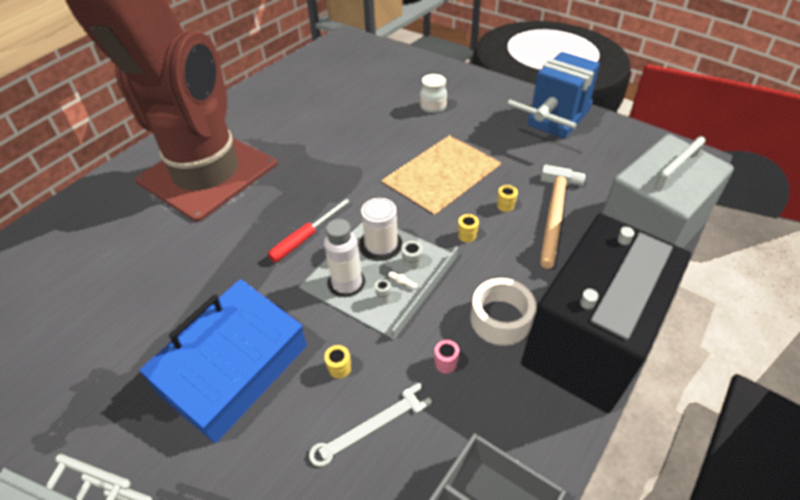

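View pics/top0.png

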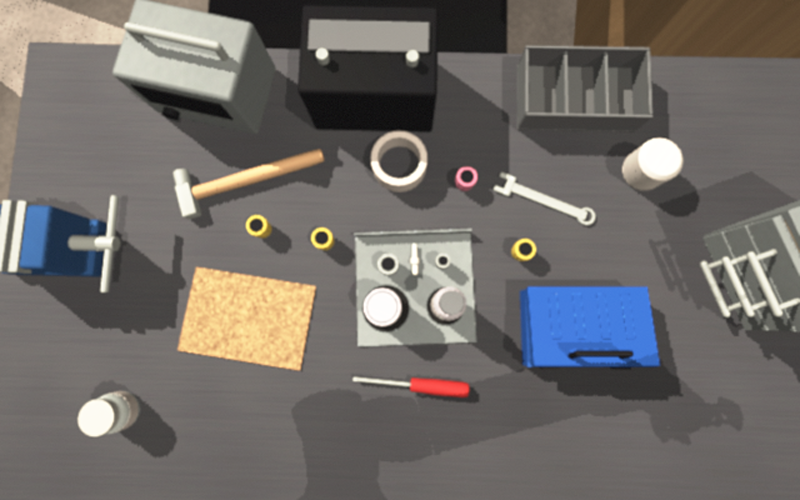

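The top picture shows the mat centre at (247,318), the tin at (383,307), the can at (449,303), the bare-steel big socket at (388,263) and small socket at (442,261), with the spark plug between them. The case is at (590,327) with its bar at (602,353). The yellow look-alikes at (258,226), (322,238) and (524,249) and the pink one at (467,177) are off the tray, so the steel ones on the tray fit the description.

```bash
python3 - <<'E'
from h import *
import pickle
c=pickle.load(open("top0.pkl","rb")); P=cloud(c); col=c["color"].astype(int)
save(c,"crop0",(265,170,400,290),5)
def at(u,v,r=20):
    m=np.zeros((400,640),bool); u,v=int(u/1.25),int(v/1.25); m[v-r:v+r,u-r:u+r]=1; return m
def circ(name,u,v,z0,z1,r=20):
    m=at(u,v,r)&(P[...,2]>z0)&(P[...,2]<z1); q=P[m][:,:2].astype(np.float32)
    (a,rr)=cv2.minEnclosingCircle(q); print(name,len(q),np.array(a),rr, P[m][:,2].mean())
circ("can cap",449,303,.125,.16)
circ("tin",383,307,.085,.1)
circ("big",388,263,.038,.06,14); circ("small",442,261,.038,.06,10)
# mat, tray, case rects
R,G,B=col[...,0],col[...,1],col[...,2]
def rect(name,m):
    m=cv2.morphologyEx(m.astype(np.uint8),cv2.MORPH_OPEN,np.ones((3,3)))>0
    q=P[m]; q=q[~np.isnan(q[:,0])]; print(name,len(q),cv2.minAreaRect(q[:,:2].astype(np.float32)),np.median(q[:,2]))
rect("mat",at(247,318,65)&(R-B>50)&(P[...,2]<.02))
rect("caselid",at(590,327,62)&(B-R>60)&(P[...,2]>.055)&(P[...,2]<.075))
q=P[at(590,327,62)&(B-R>60)&(P[...,2]>.05)]; print("lid plane z quant",np.quantile(q[:,2],[.01,.1,.5,.9,.99]))
A=np.c_[q[:,:2],np.ones(len(q))]; print("plane",np.linalg.lstsq(A,q[:,2],rcond=None)[0])
m=at(602,353,30)&(P[...,2]>.08); q=P[m];print("bar",len(q),cv2.minAreaRect(q[:,:2].astype(np.float32)),q[:,2].max(),q[:,2].mean())
print("plug",pts(c,[(415/1.25,260/1.25)]),"tray corners",pts(c,np.array([(357,234),(471,229),(476,342),(358,346)])/1.25,0.004))
E
```

```text
can cap 315 [ 0.4628 -0.0592] 0.01885366626083851 0.14197823865759804
tin 692 [0.4551 0.0487] 0.029943112283945084 0.09284908451597727
big 211 [0.53   0.0428] 0.017769820988178253 0.04441743206788497
small 103 [ 0.5377 -0.0516] 0.012315496802330017 0.04443448375241299
mat 6851 ((0.4332544505596161, 0.2939198315143585), (0.22429588437080383, 0.1530216932296753), 82.18324279785156) 0.004123883077327917
caselid 2877 ((0.44683077931404114, -0.2950032949447632), (0.09919732809066772, 0.2029227316379547), 1.3875679969787598) 0.06804095617400618
lid plane z quant [0.0607 0.0645 0.074  0.0836 0.116 ]
plane [-0.1942 -0.0124  0.1549]
bar 986 ((0.3986804187297821, -0.3048458695411682), (0.05516229569911957, 0.12228470295667648), 1.55333411693573) 0.124265255633217 0.0937204386677289
plug [[ 0.5414 -0.0053  0.0181]] tray corners [[ 0.5885  0.1014  0.004 ]
 [ 0.6024 -0.1067  0.004 ]
 [ 0.3993 -0.1165  0.004 ]
 [ 0.3875  0.0922  0.004 ]]
```

View pics/crop0.png

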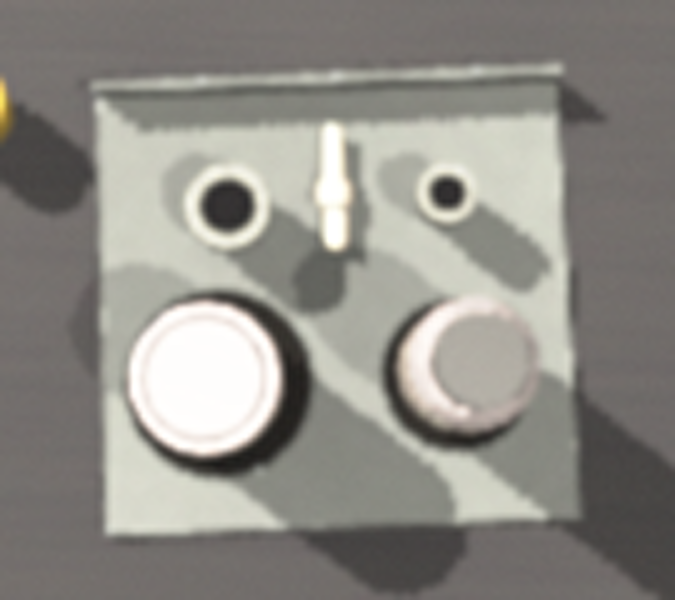

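Emit:
step_arm([
  {"az": 0.15,"jaw": 1},
  {"az": 0.149,"jaw": 1},
  {"x": 4.4,"y": -3,"jaw": 1},
  {"x": 4.4,"y": -3,"jaw": 1},
  {"x": 4.4,"y": -3,"jaw": 1},
  {"x": 4.4,"y": -3,"jaw": 1},
  {"x": 4.4,"y": -3,"jaw": 1},
  {"x": 4.4,"y": -3,"jaw": 1},
  {"y": -4.4,"jaw": 1},
  {"y": -4.4,"jaw": 1},
  {"y": -4.4,"jaw": 1},
  {"y": -4.4,"jaw": 1},
  {"y": -4.4,"jaw": 1},
  {"y": -4.4,"jaw": 1},
  {"y": -4.4,"jaw": 1},
  {"y": -4.4,"jaw": 1},
  {"y": -4.4,"jaw": 1},
  {"y": -4.4,"jaw": 1},
  {"y": -4.4,"jaw": 1},
  {"y": -0.6,"jaw": 1},
])

```text
invalid input at $.targets[0]: expected keys x, y, z, ax, ay, az, jaw
```

```bash
python3 - <<'E'
from h import *
import pickle
s=bot.state(); print(s["ee_pos"],s["eef_rot"],s["joint_positions"])
c=pickle.load(open("top0.pkl","rb")); P=cloud(c);col=c["color"].astype(int)
cw=snap("wrist"); save(cw,"w1",k=1.25)
# case detail: bar and lid edges in (top)
m=np.zeros((400,640),bool); m[225:300,410:530]=1
q=P[m&(P[...,2]>.1)]; print("bar",len(q),cv2.minAreaRect(q[:,:2].astype(np.float32)))
bl=m&(col[...,2]-col[...,0]>60); z=.1586-.1942*P[...,0]
q=P[bl&(abs(P[...,2]-(.1549-.1942*P[...,0]-.0124*P[...,1]))<.004)]
print(len(q),cv2.minAreaRect(q[:,:2].astype(np.float32)))
# left/right lid edges
for lo,hi in((.40,.42),(.42,.44),(.44,.46),(.46,.48)):
    a=q[(q[:,0]>lo)&(q[:,0]<hi)]; print(lo,a[:,1].min(),a[:,1].max())
E
```

```text
[ 0.1912 -0.6208  0.2305] [[ 0.9557  0.2944 -0.0005]
 [ 0.2944 -0.9557  0.0014]
 [-0.0001 -0.0015 -1.    ]] [67.195  19.1276  2.2847 84.0073 -0.7692 76.9674 -3.3519]
bar 285 ((0.3903690278530121, -0.29602545499801636), (0.012609152123332024, 0.0887523964047432), 1.434350609779358)
5816 ((0.43365317583084106, -0.29497575759887695), (0.12553656101226807, 0.20223292708396912), 1.3808611631393433)
0.4 -0.39528475306314387 -0.19500694708330135
0.42 -0.39629373464249484 -0.19446454741031716
0.44 -0.39474310165334336 -0.193535985812472
0.46 -0.395352475014581 -0.1933561743760681
```

View pics/w1.png

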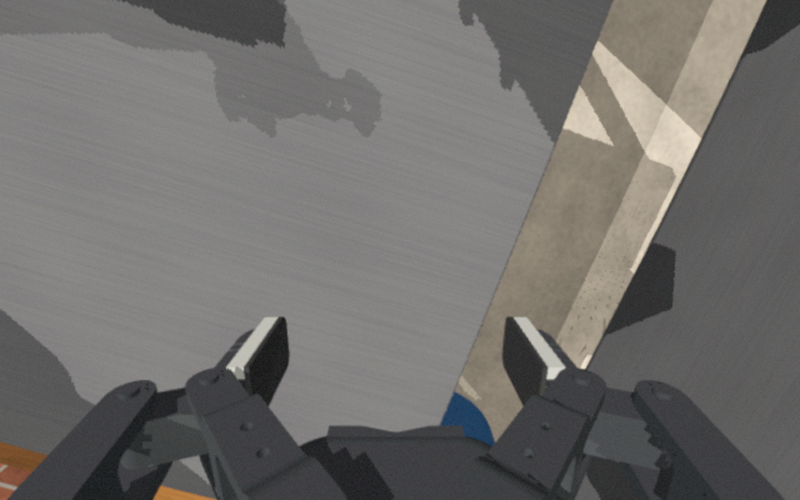

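The wrist view shows only bare table because the move was refused: every key is needed in each row. I'll send it again in full.

Emit:
step_arm([
  {"x": 0,"y": 0,"z": 0,"ax": 0,"ay": 0,"az": 0.15,"jaw": 1},
  {"x": 0,"y": 0,"z": 0,"ax": 0,"ay": 0,"az": 0.149,"jaw": 1},
  {"x": 4.4,"y": -3,"z": 0,"ax": 0,"ay": 0,"az": 0,"jaw": 1},
  {"x": 4.4,"y": -3,"z": 0,"ax": 0,"ay": 0,"az": 0,"jaw": 1},
  {"x": 4.4,"y": -2,"z": 0,"ax": 0,"ay": 0,"az": 0,"jaw": 1},
  {"x": 4.4,"y": -2,"z": 0,"ax": 0,"ay": 0,"az": 0,"jaw": 1},
  {"x": 4.4,"y": -2,"z": 0,"ax": 0,"ay": 0,"az": 0,"jaw": 1},
  {"x": 4.4,"y": -2,"z": 0,"ax": 0,"ay": 0,"az": 0,"jaw": 1},
  {"x": 0,"y": -4.4,"z": 0,"ax": 0,"ay": 0,"az": 0,"jaw": 1},
  {"x": 0,"y": -4.4,"z": 0,"ax": 0,"ay": 0,"az": 0,"jaw": 1},
  {"x": 0,"y": -4.4,"z": 0,"ax": 0,"ay": 0,"az": 0,"jaw": 1},
  {"x": 0,"y": -4.4,"z": 0,"ax": 0,"ay": 0,"az": 0,"jaw": 1},
  {"x": 0,"y": -4.4,"z": 0,"ax": 0,"ay": 0,"az": 0,"jaw": 1},
  {"x": 0,"y": -4.4,"z": 0,"ax": 0,"ay": 0,"az": 0,"jaw": 1},
  {"x": 0,"y": -4.4,"z": 0,"ax": 0,"ay": 0,"az": 0,"jaw": 1},
  {"x": 0,"y": -4.4,"z": 0,"ax": 0,"ay": 0,"az": 0,"jaw": 1},
  {"x": 0,"y": -4.4,"z": 0,"ax": 0,"ay": 0,"az": 0,"jaw": 1},
  {"x": 0,"y": -4.4,"z": 0,"ax": 0,"ay": 0,"az": 0,"jaw": 1},
  {"x": 0,"y": -4.4,"z": 0,"ax": 0,"ay": 0,"az": 0,"jaw": 1},
])

```text
time_s: 2.05
ee_pos: [0.4496, 0.0008, 0.2314]
eef_rot: [[1.0, -0.0, 0.0], [-0.0, -1.0, -0.0], [0.0, 0.0, -1.0]]
contact_force: [0.8, -0.2, -0.2]
width: 0.0854
grasp_force: 0.0
```

Emit:
step_arm([
  {"x": 0.5,"y": -3,"z": 0,"ax": 0,"ay": 0,"az": 0,"jaw": 1},
  {"x": 0,"y": -1.8,"z": 3,"ax": 0,"ay": 0,"az": 0,"jaw": 1},
  {"x": 0,"y": 0,"z": 4,"ax": 0,"ay": 0,"az": 0,"jaw": 1},
  {"x": 0,"y": 0,"z": 4,"ax": 0,"ay": 0,"az": 0,"jaw": 1},
  {"x": 0,"y": 0,"z": 4,"ax": 0,"ay": 0,"az": 0,"jaw": 1},
  {"x": 0,"y": 0,"z": 2.6,"ax": 0,"ay": 0,"az": 0,"jaw": 1},
  {"x": 0,"y": 0,"z": 0,"ax": 0,"ay": 0,"az": 0,"jaw": 0},
  {"x": 0,"y": 0,"z": 0,"ax": 0,"ay": 0,"az": 0,"jaw": 0},
  {"x": 0,"y": 0,"z": 0,"ax": 0,"ay": 0,"az": 0,"jaw": 0},
  {"x": 0,"y": 0,"z": 0,"ax": 0,"ay": 0,"az": 0,"jaw": 0},
  {"x": 0,"y": 0,"z": 0,"ax": 0,"ay": 0,"az": 0,"jaw": 0},
  {"x": 0,"y": 0,"z": 0,"ax": 0,"ay": 0,"az": 0,"jaw": 0},
])

```text
time_s: 3.25
ee_pos: [0.4557, 0.047, 0.0562]
eef_rot: [[1.0, -0.0, 0.002], [-0.0, -1.0, -0.0], [0.002, 0.0, -1.0]]
contact_force: [-0.5, -0.2, 2.9]
width: 0.0583
grasp_force: 65.3
```

Emit:
step_arm([
  {"x": 0,"y": 0,"z": -1.5,"ax": 0,"ay": 0,"az": 0,"jaw": 0},
  {"x": 0,"y": 0,"z": -3,"ax": 0,"ay": 0,"az": 0,"jaw": 0},
  {"x": 0,"y": -1.8,"z": 0,"ax": 0,"ay": 0,"az": 0,"jaw": 0},
  {"x": 0,"y": -3.5,"z": 0,"ax": 0,"ay": 0,"az": 0,"jaw": 0},
  {"x": -0.5,"y": -3.5,"z": 0,"ax": 0,"ay": 0,"az": 0,"jaw": 0},
  {"x": -0.5,"y": -3.5,"z": 0,"ax": 0,"ay": 0,"az": 0,"jaw": 0},
  {"x": -0.5,"y": -3.5,"z": 0,"ax": 0,"ay": 0,"az": 0,"jaw": 0},
  {"x": -0.5,"y": -3.5,"z": 0,"ax": 0,"ay": 0,"az": 0,"jaw": 0},
  {"x": 0,"y": -3.5,"z": 0,"ax": 0,"ay": 0,"az": 0,"jaw": 0},
  {"x": 0,"y": -3.5,"z": 0,"ax": 0,"ay": 0,"az": 0,"jaw": 0},
  {"x": 0,"y": -2.5,"z": 0,"ax": 0,"ay": 0,"az": 0,"jaw": 0},
  {"x": 0,"y": -1,"z": 0,"ax": 0,"ay": 0,"az": 0,"jaw": 0},
  {"x": 0,"y": 0,"z": 2,"ax": 0,"ay": 0,"az": 0,"jaw": 0},
  {"x": 0,"y": 0,"z": 1.5,"ax": 0,"ay": 0,"az": 0,"jaw": 0},
  {"x": 0,"y": 0,"z": 0.7,"ax": 0,"ay": 0,"az": 0,"jaw": 0},
  {"x": 0,"y": 0,"z": 0.4,"ax": 0,"ay": 0,"az": 0,"jaw": 0},
  {"x": 0,"y": 0,"z": 0,"ax": 0,"ay": 0,"az": 0,"jaw": 0},
])

```text
time_s: 4.95
ee_pos: [0.4353, 0.3446, 0.0542]
eef_rot: [[1.0, -0.001, -0.0], [-0.001, -1.0, -0.0], [-0.0, 0.0, -1.0]]
contact_force: [-0.4, 0.3, -3.9]
width: 0.0583
grasp_force: 65.8
```

Emit:
step_arm([
  {"x": 0,"y": 0,"z": 0.15,"ax": 0,"ay": 0,"az": 0,"jaw": 0},
  {"x": 0,"y": 0,"z": 0,"ax": 0,"ay": 0,"az": 0,"jaw": 1},
  {"x": 0,"y": 0,"z": 0,"ax": 0,"ay": 0,"az": 0,"jaw": 1},
  {"x": 0,"y": 0,"z": 0,"ax": 0,"ay": 0,"az": 0,"jaw": 1},
  {"x": 0,"y": 0,"z": 0,"ax": 0,"ay": 0,"az": 0,"jaw": 1},
  {"x": 0,"y": 0,"z": -2.5,"ax": 0,"ay": 0,"az": 0,"jaw": 1},
  {"x": 0,"y": 0,"z": -4,"ax": 0,"ay": 0,"az": 0,"jaw": 1},
  {"x": 0,"y": 0,"z": -4,"ax": 0,"ay": 0,"az": 0,"jaw": 1},
  {"x": 0,"y": 2,"z": -4,"ax": 0,"ay": 0,"az": 0,"jaw": 1},
  {"x": 0.4,"y": 4.8,"z": 0,"ax": 0,"ay": 0,"az": 0,"jaw": 1},
  {"x": 0.4,"y": 4.8,"z": 0,"ax": 0,"ay": 0,"az": 0,"jaw": 1},
  {"x": 0.4,"y": 4.8,"z": 0,"ax": 0,"ay": 0,"az": 0,"jaw": 1},
  {"x": 0.4,"y": 4.8,"z": 0,"ax": 0,"ay": 0,"az": 0,"jaw": 1},
  {"x": 0.4,"y": 4.8,"z": 0,"ax": 0,"ay": 0,"az": 0,"jaw": 1},
  {"x": 0.4,"y": 4.8,"z": 0,"ax": 0,"ay": 0,"az": 0,"jaw": 1},
  {"x": 0.4,"y": 4.8,"z": 0,"ax": 0,"ay": 0,"az": 0,"jaw": 1},
  {"x": 0,"y": 4.0,"z": 0,"ax": 0,"ay": 0,"az": 0,"jaw": 1},
  {"x": 0,"y": 0.8,"z": 0,"ax": 0,"ay": 0,"az": 0,"jaw": 1},
])

```text
time_s: 6.75
ee_pos: [0.4626, -0.0639, 0.1979]
eef_rot: [[1.0, -0.007, 0.0], [-0.007, -1.0, -0.001], [0.0, 0.001, -1.0]]
contact_force: [-0.2, 0.2, -0.0]
width: 0.0851
grasp_force: 0.0
```

Emit:
step_arm([
  {"x": 0,"y": 0,"z": 0,"ax": 0,"ay": 0,"az": 0,"jaw": 1},
  {"x": 0,"y": 0,"z": 3,"ax": 0,"ay": 0,"az": 0,"jaw": 1},
  {"x": 0,"y": 0,"z": 4,"ax": 0,"ay": 0,"az": 0,"jaw": 1},
  {"x": 0,"y": 0,"z": 3.5,"ax": 0,"ay": 0,"az": 0,"jaw": 1},
  {"x": 0,"y": 0,"z": 1.7,"ax": 0,"ay": 0,"az": 0,"jaw": 1},
  {"x": 0,"y": 0,"z": 0,"ax": 0,"ay": 0,"az": 0,"jaw": 0},
  {"x": 0,"y": 0,"z": 0,"ax": 0,"ay": 0,"az": 0,"jaw": 0},
  {"x": 0,"y": 0,"z": 0,"ax": 0,"ay": 0,"az": 0,"jaw": 0},
  {"x": 0,"y": 0,"z": 0,"ax": 0,"ay": 0,"az": 0,"jaw": 0},
  {"x": 0,"y": 0,"z": 0,"ax": 0,"ay": 0,"az": 0,"jaw": 0},
  {"x": 0,"y": 0,"z": 0,"ax": 0,"ay": 0,"az": 0,"jaw": 0},
])

```text
time_s: 7.85
ee_pos: [0.4644, -0.0584, 0.0773]
eef_rot: [[1.0, -0.0, 0.003], [-0.0, -1.0, 0.0], [0.003, -0.0, -1.0]]
contact_force: [0.6, 1.7, 8.2]
width: 0.0501
grasp_force: 63.6
```

Emit:
step_arm([
  {"x": 0,"y": 0,"z": -1.5,"ax": 0,"ay": 0,"az": 0,"jaw": 0},
  {"x": 0,"y": 0,"z": -3,"ax": 0,"ay": 0,"az": 0,"jaw": 0},
  {"x": 0,"y": -1.8,"z": 0,"ax": 0,"ay": 0,"az": 0,"jaw": 0},
  {"x": 0,"y": -3.5,"z": 0,"ax": 0,"ay": 0,"az": 0,"jaw": 0},
  {"x": -0.7,"y": -3.5,"z": 0,"ax": 0,"ay": 0,"az": 0,"jaw": 0},
  {"x": -0.7,"y": -3.5,"z": 0,"ax": 0,"ay": 0,"az": 0,"jaw": 0},
  {"x": -0.7,"y": -3.5,"z": 0,"ax": 0,"ay": 0,"az": 0,"jaw": 0},
  {"x": -0.7,"y": -3.5,"z": 0,"ax": 0,"ay": 0,"az": 0,"jaw": 0},
  {"x": 0,"y": -3.5,"z": 0,"ax": 0,"ay": 0,"az": 0,"jaw": 0},
  {"x": 0,"y": -3.5,"z": 0,"ax": 0,"ay": 0,"az": 0,"jaw": 0},
  {"x": 0,"y": -2.5,"z": 0,"ax": 0,"ay": 0,"az": 0,"jaw": 0},
  {"x": 0,"y": -1.5,"z": 0,"ax": 0,"ay": 0,"az": 0,"jaw": 0},
  {"x": 0,"y": 0,"z": 0,"ax": 0,"ay": 0,"az": 0,"jaw": 0},
  {"x": 0,"y": 0,"z": 2,"ax": 0,"ay": 0,"az": 0,"jaw": 0},
  {"x": 0,"y": 0,"z": 1.5,"ax": 0,"ay": 0,"az": 0,"jaw": 0},
  {"x": 0,"y": 0,"z": 0.7,"ax": 0,"ay": 0,"az": 0,"jaw": 0},
  {"x": 0,"y": 0,"z": 0.4,"ax": 0,"ay": 0,"az": 0,"jaw": 0},
  {"x": 0,"y": 0,"z": 0,"ax": 0,"ay": 0,"az": 0,"jaw": 0},
])

```text
time_s: 9.65
ee_pos: [0.4354, 0.2437, 0.075]
eef_rot: [[1.0, -0.001, 0.0], [-0.001, -1.0, -0.0], [0.0, 0.0, -1.0]]
contact_force: [-0.7, -0.4, -2.4]
width: 0.0505
grasp_force: 63.4
```

Emit:
step_arm([
  {"x": 0,"y": 0,"z": 0.15,"ax": 0,"ay": 0,"az": 0,"jaw": 0},
  {"x": 0,"y": 0,"z": 0,"ax": 0,"ay": 0,"az": 0,"jaw": 1},
  {"x": 0,"y": 0,"z": 0,"ax": 0,"ay": 0,"az": 0,"jaw": 1},
  {"x": 0,"y": 0,"z": 0,"ax": 0,"ay": 0,"az": 0,"jaw": 1},
  {"x": 0,"y": 0,"z": 0,"ax": 0,"ay": 0,"az": 0,"jaw": 1},
  {"x": 0,"y": 0,"z": -3,"ax": 0,"ay": 0,"az": 0,"jaw": 1},
  {"x": 0,"y": 0,"z": -4,"ax": 0,"ay": 0,"az": 0,"jaw": 1},
  {"x": 0,"y": 0,"z": -4,"ax": 0,"ay": 0,"az": 0,"jaw": 1},
  {"x": 0,"y": 2,"z": -3,"ax": 0,"ay": 0,"az": 0,"jaw": 1},
  {"x": 0,"y": 4.5,"z": 0,"ax": 0,"ay": 0,"az": 0,"jaw": 1},
  {"x": 0,"y": 4.5,"z": 0,"ax": 0,"ay": 0,"az": 0,"jaw": 1},
  {"x": 0,"y": 4.5,"z": 0,"ax": 0,"ay": 0,"az": 0,"jaw": 1},
  {"x": 0,"y": 4.5,"z": 0,"ax": 0,"ay": 0,"az": 0,"jaw": 1},
  {"x": 0,"y": 4.5,"z": 0,"ax": 0,"ay": 0,"az": 0,"jaw": 1},
  {"x": 0,"y": 4.5,"z": 0,"ax": 0,"ay": 0,"az": 0,"jaw": 1},
  {"x": 0,"y": 4.5,"z": 0,"ax": 0,"ay": 0,"az": 0,"jaw": 1},
  {"x": 0,"y": 4.5,"z": 0,"ax": 0,"ay": 0,"az": 0,"jaw": 1},
  {"x": 0,"y": 4.5,"z": 0,"ax": 0,"ay": 0,"az": 0,"jaw": 1},
  {"x": 0,"y": 4.5,"z": 0,"ax": 0,"ay": 0,"az": 0,"jaw": 1},
])

```text
time_s: 11.55
ee_pos: [0.4347, -0.2277, 0.2135]
eef_rot: [[1.0, -0.0, 0.0], [-0.0, -1.0, -0.0], [0.0, 0.0, -1.0]]
contact_force: [1.2, 0.1, -0.3]
width: 0.0857
grasp_force: 0.0
```

```bash
python3 - <<'E'
from h import *
import pickle
c=snap("top"); save(c,"top1",k=1.25); pickle.dump(c,open("top1.pkl","wb"))
P=cloud(c); col=c["color"].astype(int)
Z=P[...,2]; Y=P[...,1]; X=P[...,0]
for n,m in (("tin",(Y>.3)&(Y<.4)&(Z>.07)&(Z<.1)&(X<.5)),("can",(Y>.2)&(Y<.3)&(Z>.12)&(Z<.15)&(X<.5)&(X>.35))):
    print(n,m.sum(),cv2.minEnclosingCircle(P[m][:,:2].astype(np.float32)))
dark=(col.max(2)<60)&(X>.38)&(X<.52)&(abs(Y)<.12)&(Z<.012)
for n,m in(("padtin",dark&(Y>0)),("padcan",dark&(Y<0))):
    if m.sum()>20: print(n,m.sum(),cv2.minEnclosingCircle(P[m][:,:2].astype(np.float32)),cv2.minAreaRect(P[m][:,:2].astype(np.float32)))
E
```

```text
tin 782 ((0.43676266074180603, 0.34309977293014526), 0.03015138953924179)
can 359 ((0.43597176671028137, 0.2413826286792755), 0.018966984003782272)
padtin 887 ((0.45634421706199646, 0.045969050377607346), 0.038807787001132965) ((0.4564960300922394, 0.04527435451745987), (0.07539164274930954, 0.0738363191485405), 1.4279124736785889)
padcan 353 ((0.4621630907058716, -0.06048893183469772), 0.029908837750554085) ((0.4621700346469879, -0.060738109052181244), (0.05551343411207199, 0.05838480219244957), 1.320469856262207)
```

View pics/top1.png

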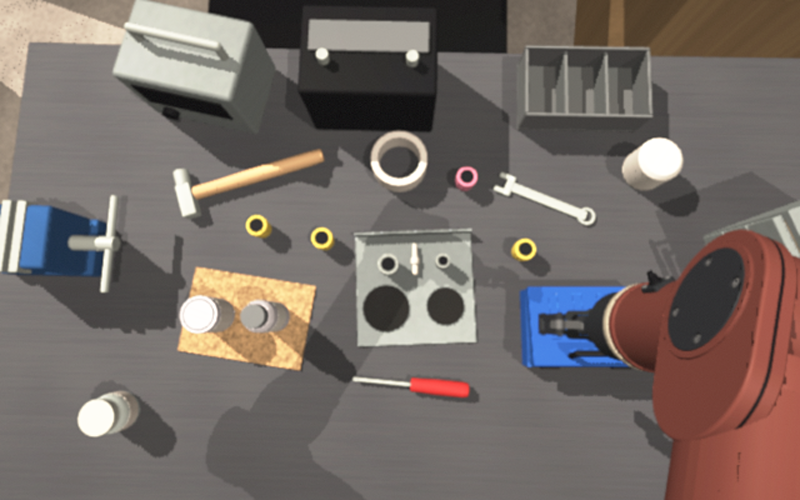

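Emit:
step_arm([
  {"x": -2.2,"y": 3.4,"z": 0,"ax": 0,"ay": 0,"az": 0,"jaw": 0.5},
  {"x": -2.2,"y": 3.4,"z": 0,"ax": 0,"ay": 0,"az": 0,"jaw": 0.5},
  {"x": 0,"y": 0,"z": 0,"ax": 0,"ay": 0,"az": -0.145,"jaw": 0.5},
  {"x": 0,"y": 0,"z": 0,"ax": 0,"ay": 0,"az": -0.145,"jaw": 0.5},
  {"x": 0,"y": 0,"z": 0,"ax": 0,"ay": 0,"az": -0.145,"jaw": 0.5},
  {"x": 0,"y": 0,"z": 0,"ax": 0,"ay": 0,"az": -0.145,"jaw": 0.5},
  {"x": 0,"y": 0,"z": 0,"ax": 0,"ay": 0,"az": -0.145,"jaw": 0.5},
  {"x": 0,"y": 0,"z": 0,"ax": 0,"ay": 0,"az": -0.145,"jaw": 0.5},
  {"x": 0,"y": 0,"z": 0,"ax": 0,"ay": 0,"az": -0.145,"jaw": 0.5},
  {"x": 0,"y": 0,"z": 0,"ax": 0,"ay": 0,"az": -0.145,"jaw": 0.5},
  {"x": 0,"y": 0,"z": 0,"ax": 0,"ay": 0,"az": -0.145,"jaw": 0.5},
  {"x": 0,"y": 0,"z": 0,"ax": 0,"ay": 0,"az": -0.145,"jaw": 0.5},
  {"x": 0,"y": 0,"z": 0,"ax": 0,"ay": 0,"az": -0.145,"jaw": 0.5},
  {"x": 0,"y": 0,"z": 0,"ax": 0,"ay": 0,"az": 0,"jaw": 0.5},
])

```text
time_s: 13.0
ee_pos: [0.3911, -0.2937, 0.2133]
eef_rot: [[-0.027, 1.0, -0.0], [1.0, 0.027, 0.0], [0.0, -0.0, -1.0]]
contact_force: [-0.4, 0.3, -0.0]
width: 0.0426
grasp_force: 0.0
```

Emit:
step_arm([
  {"x": 0,"y": 0,"z": 3,"ax": 0,"ay": 0,"az": 0,"jaw": 0.5},
  {"x": 0,"y": 0,"z": 4,"ax": 0,"ay": 0,"az": 0,"jaw": 0.5},
  {"x": 0,"y": 0,"z": 3,"ax": 0,"ay": 0,"az": 0,"jaw": 0.5},
  {"x": 0,"y": 0,"z": 1.2,"ax": 0,"ay": 0,"az": 0,"jaw": 0.5},
  {"x": 0,"y": 0,"z": 0,"ax": 0,"ay": 0,"az": 0,"jaw": 0.18},
  {"x": 0,"y": 0,"z": 0,"ax": 0,"ay": 0,"az": 0,"jaw": 0.18},
  {"x": 0,"y": 0,"z": 0,"ax": 0,"ay": 0,"az": 0,"jaw": 0.18},
  {"x": 0,"y": 0,"z": 0,"ax": 0,"ay": 0,"az": 0,"jaw": 0.18},
])

```text
time_s: 13.8
ee_pos: [0.3918, -0.2944, 0.1027]
eef_rot: [[-0.024, 1.0, 0.002], [1.0, 0.024, -0.001], [-0.001, 0.002, -1.0]]
contact_force: [-0.5, 0.3, 0.0]
width: 0.0155
grasp_force: 0.0
```

Emit:
step_arm([
  {"x": 0,"y": 0.7,"z": -0.85,"ax": 0,"ay": 0,"az": 0,"jaw": 0.18},
  {"x": 0,"y": 0.75,"z": -0.83,"ax": 0,"ay": 0,"az": 0,"jaw": 0.18},
  {"x": 0,"y": 0.85,"z": -0.7,"ax": 0,"ay": 0,"az": 0,"jaw": 0.18},
  {"x": 0,"y": 0.87,"z": -0.69,"ax": 0,"ay": 0,"az": 0,"jaw": 0.18},
  {"x": 0,"y": 0.96,"z": -0.55,"ax": 0,"ay": 0,"az": 0,"jaw": 0.18},
  {"x": 0,"y": 0.97,"z": -0.52,"ax": 0,"ay": 0,"az": 0,"jaw": 0.18},
  {"x": 0,"y": 1.05,"z": -0.4,"ax": 0,"ay": 0,"az": 0,"jaw": 0.18},
  {"x": 0,"y": 1.05,"z": -0.32,"ax": 0,"ay": 0,"az": 0,"jaw": 0.18},
])

```text
time_s: 14.6
ee_pos: [0.4636, -0.2926, 0.1513]
eef_rot: [[-0.023, 1.0, 0.0], [1.0, 0.023, -0.001], [-0.001, 0.0, -1.0]]
contact_force: [-4.0, -1.2, 2.4]
width: 0.0151
grasp_force: 1.9
```

Emit:
step_arm([
  {"x": 0,"y": 1.09,"z": -0.1,"ax": 0,"ay": 0,"az": 0,"jaw": 0.18},
  {"x": 0,"y": 1.09,"z": -0.1,"ax": 0,"ay": 0,"az": 0,"jaw": 0.18},
  {"x": 0,"y": 1.11,"z": 0.02,"ax": 0,"ay": 0,"az": 0,"jaw": 0.18},
  {"x": 0,"y": 1.11,"z": 0.02,"ax": 0,"ay": 0,"az": 0,"jaw": 0.18},
  {"x": 0,"y": 1.1,"z": 0.2,"ax": 0,"ay": 0,"az": 0,"jaw": 0.18},
  {"x": 0,"y": 1.07,"z": 0.22,"ax": 0,"ay": 0,"az": 0,"jaw": 0.18},
  {"x": 0,"y": 1.04,"z": 0.4,"ax": 0,"ay": 0,"az": 0,"jaw": 0.18},
  {"x": 0,"y": 1.03,"z": 0.4,"ax": 0,"ay": 0,"az": 0,"jaw": 0.18},
  {"x": 0,"y": 0.95,"z": 0.5,"ax": 0,"ay": 0,"az": 0,"jaw": 0.18},
  {"x": 0,"y": 0.94,"z": 0.6,"ax": 0,"ay": 0,"az": 0,"jaw": 0.18},
  {"x": 0,"y": 0,"z": 0,"ax": 0,"ay": 0,"az": 0,"jaw": 0.18},
])

```text
time_s: 15.7
ee_pos: [0.5692, -0.2888, 0.1269]
eef_rot: [[-0.025, 1.0, -0.001], [1.0, 0.025, 0.001], [0.001, -0.001, -1.0]]
contact_force: [-0.4, 0.6, 0.3]
width: 0.0151
grasp_force: 0.0
```

Emit:
step_arm([
  {"x": 0,"y": 0,"z": -3,"ax": 0,"ay": 0,"az": 0,"jaw": 0.18},
  {"x": 0,"y": 0,"z": -4,"ax": 0,"ay": 0,"az": 0,"jaw": 0.4},
  {"x": 0,"y": 0,"z": -4,"ax": 0,"ay": 0,"az": 0,"jaw": 0.62},
  {"x": 3,"y": 0,"z": 0,"ax": 0,"ay": 0,"az": 0,"jaw": 0.62},
  {"x": 4,"y": 0,"z": 0,"ax": 0,"ay": 0,"az": 0,"jaw": 0.62},
  {"x": 4,"y": 0,"z": 0,"ax": 0,"ay": 0,"az": 0,"jaw": 0.62},
  {"x": 4,"y": 0,"z": 0,"ax": 0,"ay": 0,"az": 0,"jaw": 0.62},
  {"x": 4,"y": 0,"z": 0,"ax": 0,"ay": 0,"az": 0,"jaw": 0.62},
  {"x": 0,"y": 0,"z": 0,"ax": 0,"ay": 0,"az": 0.145,"jaw": 0.62},
  {"x": 0,"y": 0,"z": 0,"ax": 0,"ay": 0,"az": 0.145,"jaw": 0.62},
  {"x": 0,"y": 0,"z": 0,"ax": 0,"ay": 0,"az": 0.145,"jaw": 0.62},
  {"x": 0,"y": 0,"z": 0,"ax": 0,"ay": 0,"az": 0.145,"jaw": 0.62},
  {"x": 0,"y": 0,"z": 0,"ax": 0,"ay": 0,"az": 0.145,"jaw": 0.62},
  {"x": 0,"y": 0,"z": 0,"ax": 0,"ay": 0,"az": 0.145,"jaw": 0.62},
  {"x": 0,"y": 0,"z": 0,"ax": 0,"ay": 0,"az": 0.145,"jaw": 0.62},
  {"x": 0,"y": 0,"z": 0,"ax": 0,"ay": 0,"az": 0.145,"jaw": 0.62},
  {"x": 0,"y": 0,"z": 0,"ax": 0,"ay": 0,"az": 0.145,"jaw": 0.62},
  {"x": 0,"y": 0,"z": 0,"ax": 0,"ay": 0,"az": 0.145,"jaw": 0.62},
  {"x": 0,"y": 0,"z": 0,"ax": 0,"ay": 0,"az": 0.145,"jaw": 0.62},
])

```text
time_s: 17.6
ee_pos: [0.5637, -0.0997, 0.2385]
eef_rot: [[1.0, -0.006, 0.001], [-0.006, -1.0, 0.0], [0.001, -0.0, -1.0]]
contact_force: [-0.4, 0.3, 0.1]
width: 0.0528
grasp_force: 0.0
```

```bash
python3 - <<'E'
from h import *
c=snap("top"); save(c,"top2",(380,120,640,320),3)
s=bot.state(); print(s["ee_pos"],s["eef_rot"])
P=cloud(c);Z=P[...,2];X=P[...,0];Y=P[...,1]
for n,m in(("big",(abs(X-.53)<.03)&(abs(Y-.043)<.03)&(Z>.03)&(Z<.06)),("small",(abs(X-.5377)<.02)&(abs(Y+.0516)<.02)&(Z>.03)&(Z<.06))):
    if m.sum(): print(n,m.sum(),cv2.minEnclosingCircle(P[m][:,:2].astype(np.float32)))
# case rim: z .036-.048 
col=c["color"].astype(int); B=(col[...,2]-col[...,0]>40)
q=P[B&(Z>.034)&(Z<.05)&(X<.48)&(X>.3)&(Y<-.15)]; print("rim",len(q),cv2.minAreaRect(q[:,:2].astype(np.float32)))
q=P[B&(Z>.12)&(Y<-.15)]; print(len(q)); 
if len(q): print("lid",q.min(0),q.max(0))
E
```

```text
[ 0.5637 -0.0997  0.2385] [[ 0.9999 -0.0155  0.0006]
 [-0.0155 -0.9999  0.0001]
 [ 0.0006 -0.0001 -1.    ]]
big 218 ((0.5297830104827881, 0.04303337633609772), 0.018016057088971138)
small 107 ((0.5379410982131958, -0.05120747536420822), 0.012564454227685928)
rim 0 ((0.0, 0.0), (0.0, 0.0), 0.0)
0
```

View pics/top2.png

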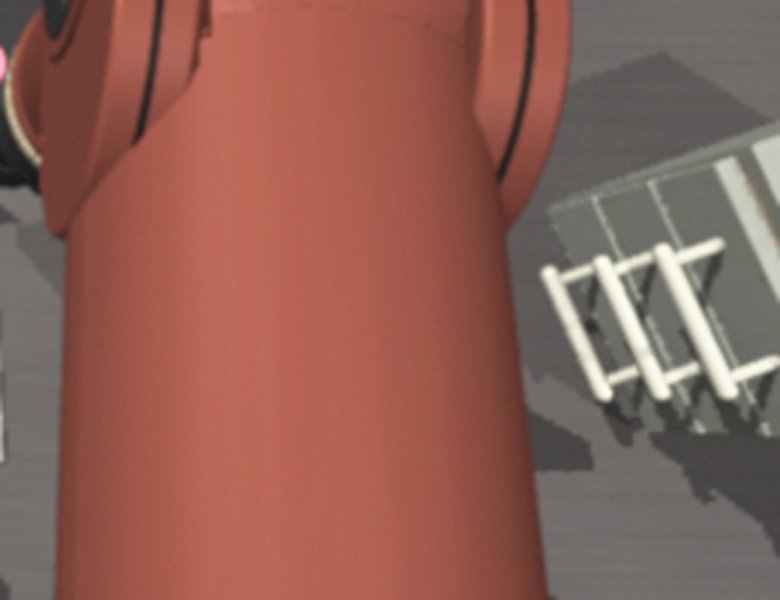

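The arm blocks the case in this view, but the sockets still measure at the same spots. I'll grasp the big socket, the bare-steel one at (388,263) in the top picture and in the first enlarged crop.

Emit:
step_arm([
  {"x": -1,"y": -4,"z": 2,"ax": 0,"ay": 0,"az": 0,"jaw": 0.62},
  {"x": -1.2,"y": -4.3,"z": 3,"ax": 0,"ay": 0,"az": 0,"jaw": 0.62},
  {"x": -1.2,"y": -4,"z": 3,"ax": 0,"ay": 0,"az": 0,"jaw": 0.62},
  {"x": 0,"y": -2,"z": 3,"ax": 0,"ay": 0,"az": 0,"jaw": 0.62},
  {"x": 0,"y": 0,"z": 3,"ax": 0,"ay": 0,"az": 0,"jaw": 0.62},
  {"x": 0,"y": 0,"z": 2,"ax": 0,"ay": 0,"az": 0,"jaw": 0.62},
  {"x": 0,"y": 0,"z": 0,"ax": 0,"ay": 0,"az": 0,"jaw": 0.62},
  {"x": 0,"y": 0,"z": 0,"ax": 0,"ay": 0,"az": 0,"jaw": 0.62},
])

```text
time_s: 18.45
ee_pos: [0.5312, 0.0391, 0.0819]
eef_rot: [[1.0, 0.001, 0.0], [0.001, -1.0, 0.0], [0.0, -0.0, -1.0]]
contact_force: [-0.5, -0.2, 0.8]
width: 0.0528
grasp_force: 0.0
```

Emit:
step_arm([
  {"x": -0.1,"y": -0.4,"z": 2,"ax": 0,"ay": 0,"az": 0,"jaw": 0.62},
  {"x": 0,"y": 0,"z": 2.5,"ax": 0,"ay": 0,"az": 0,"jaw": 0.62},
  {"x": 0,"y": 0,"z": 1.5,"ax": 0,"ay": 0,"az": 0,"jaw": 0.62},
  {"x": 0,"y": 0,"z": 0,"ax": 0,"ay": 0,"az": 0,"jaw": 0.3},
  {"x": 0,"y": 0,"z": 0,"ax": 0,"ay": 0,"az": 0,"jaw": 0},
  {"x": 0,"y": 0,"z": 0,"ax": 0,"ay": 0,"az": 0,"jaw": 0},
  {"x": 0,"y": 0,"z": 0,"ax": 0,"ay": 0,"az": 0,"jaw": 0},
  {"x": 0,"y": 0,"z": 0,"ax": 0,"ay": 0,"az": 0,"jaw": 0},
  {"x": 0,"y": 0,"z": 0,"ax": 0,"ay": 0,"az": 0,"jaw": 0},
])

```text
time_s: 19.35
ee_pos: [0.5304, 0.0432, 0.022]
eef_rot: [[1.0, -0.0, 0.001], [-0.0, -1.0, 0.0], [0.001, -0.0, -1.0]]
contact_force: [-0.8, 0.3, 4.2]
width: 0.034
grasp_force: 60.3
```

Emit:
step_arm([
  {"x": 0,"y": 0,"z": -2,"ax": 0,"ay": 0,"az": 0,"jaw": 0},
  {"x": 0,"y": 0,"z": -4,"ax": 0,"ay": 0,"az": 0,"jaw": 0},
  {"x": -3,"y": 0,"z": -4,"ax": 0,"ay": 0,"az": 0,"jaw": 0},
  {"x": -4,"y": 3,"z": 0,"ax": 0,"ay": 0,"az": 0,"jaw": 0},
  {"x": -4,"y": 4,"z": 0,"ax": 0,"ay": 0,"az": 0,"jaw": 0},
  {"x": -1.3,"y": 4,"z": 0,"ax": 0,"ay": 0,"az": 0,"jaw": 0},
  {"x": 0,"y": 4,"z": 0,"ax": 0,"ay": 0,"az": 0,"jaw": 0},
  {"x": 0,"y": 4,"z": 0,"ax": 0,"ay": 0,"az": 0,"jaw": 0},
  {"x": 0,"y": 4,"z": 0,"ax": 0,"ay": 0,"az": 0,"jaw": 0},
  {"x": 0,"y": 4,"z": 0,"ax": 0,"ay": 0,"az": 0,"jaw": 0},
  {"x": 0,"y": 2.4,"z": 0,"ax": 0,"ay": 0,"az": 0,"jaw": 0},
  {"x": 0,"y": 0,"z": 0,"ax": 0,"ay": 0,"az": 0,"jaw": 0},
  {"x": 0,"y": 0,"z": 0,"ax": 0,"ay": 0,"az": 0,"jaw": 0},
])

```text
time_s: 20.65
ee_pos: [0.4113, -0.246, 0.1211]
eef_rot: [[1.0, -0.001, -0.0], [-0.001, -1.0, 0.001], [-0.0, -0.001, -1.0]]
contact_force: [-0.5, 0.3, -1.6]
width: 0.0342
grasp_force: 60.1
```

```bash
python3 - <<'E'
from h import *
import pickle
s=bot.state(); print(s["ee_pos"],s["width"])
c=snap("wrist"); save(c,"w3",k=1.25); pickle.dump(c,open("w3.pkl","wb"))
c=snap("scene"); save(c,"s3",(60,160,300,370),3);pickle.dump(c,open("s3.pkl","wb"))
E
```

```text
[ 0.4113 -0.246   0.1211] 0.03424587837578175
```

View pics/w3.png

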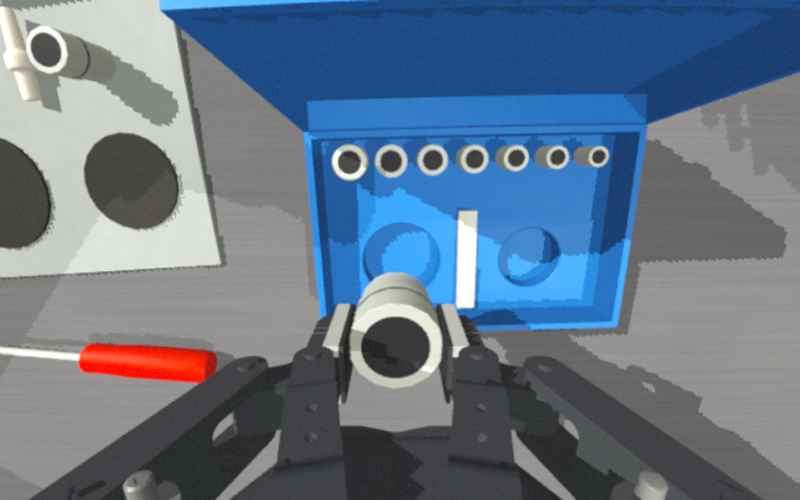

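View pics/s3.png

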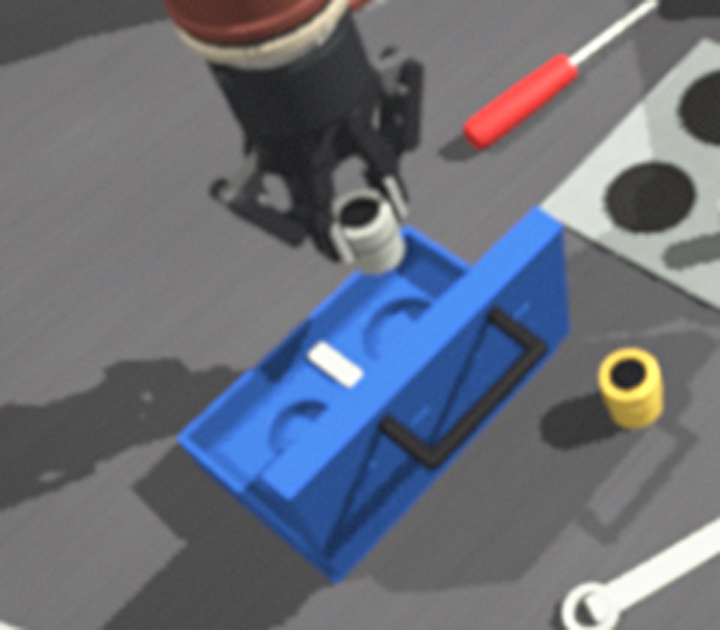

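The wrist view shows the lid fully up, the wide well's rim centred near (401,258), the narrow well's near (528,256), and the big socket held upright. I'll locate the wells from those pixels.

```bash
python3 - <<'E'
from h import *
import pickle
c=pickle.load(open("w3.pkl","rb"))
# wells rim at z .018: wide left,right edges, far edge; narrow left,right,far, near
px=np.array([(364,259),(439,259),(401,222),(499,257),(558,257),(528,227),(528,286)])/1.25
print(pts(c,px,.018)[:,:2])
# case outer rim corners at z .042: back-left, back-right, front-right, front
print(pts(c,np.array([(304,132),(647,125),(617,330),(318,325)])/1.25,.042)[:,:2])
E
```

```text
[[ 0.4095 -0.2242]
 [ 0.4095 -0.2766]
 [ 0.4357 -0.2499]
 [ 0.4109 -0.3186]
 [ 0.4109 -0.3603]
 [ 0.4323 -0.3369]
 [ 0.3892 -0.3413]]
[[ 0.4931 -0.1936]
 [ 0.4978 -0.3921]
 [ 0.3663 -0.3965]
 [ 0.3708 -0.1944]]
```

Emit:
step_arm([
  {"x": -0.3,"y": 0.45,"z": 0,"ax": 0,"ay": 0,"az": 0,"jaw": 0},
  {"x": 0,"y": 0,"z": 3,"ax": 0,"ay": 0,"az": 0,"jaw": 0},
  {"x": 0,"y": 0,"z": 3,"ax": 0,"ay": 0,"az": 0,"jaw": 0},
  {"x": 0,"y": 0,"z": 2,"ax": 0,"ay": 0,"az": 0,"jaw": 0},
  {"x": 0,"y": 0,"z": 1.2,"ax": 0,"ay": 0,"az": 0,"jaw": 0},
  {"x": 0,"y": 0,"z": 0.6,"ax": 0,"ay": 0,"az": 0,"jaw": 0},
  {"x": 0,"y": 0,"z": 0,"ax": 0,"ay": 0,"az": 0,"jaw": 0},
])

```text
time_s: 21.45
ee_pos: [0.4085, -0.2505, 0.0232]
eef_rot: [[1.0, 0.0, -0.0], [0.0, -1.0, 0.0], [-0.0, -0.0, -1.0]]
contact_force: [-0.3, -0.1, -1.2]
width: 0.0342
grasp_force: 60.2
```

Release, lift clear, and go towards the small socket.

Emit:
step_arm([
  {"x": 0,"y": 0,"z": 0.1,"ax": 0,"ay": 0,"az": 0,"jaw": 0},
  {"x": 0,"y": 0,"z": 0,"ax": 0,"ay": 0,"az": 0,"jaw": 0.55},
  {"x": 0,"y": 0,"z": 0,"ax": 0,"ay": 0,"az": 0,"jaw": 0.55},
  {"x": 0,"y": 0,"z": 0,"ax": 0,"ay": 0,"az": 0,"jaw": 0.55},
  {"x": 0,"y": 0,"z": -2,"ax": 0,"ay": 0,"az": 0,"jaw": 0.55},
  {"x": 0,"y": 0,"z": -4,"ax": 0,"ay": 0,"az": 0,"jaw": 0.55},
  {"x": 0,"y": -2,"z": -4,"ax": 0,"ay": 0,"az": 0,"jaw": 0.55},
  {"x": 0,"y": -4.5,"z": 0,"ax": 0,"ay": 0,"az": 0,"jaw": 0.55},
  {"x": 0,"y": -4.5,"z": 0,"ax": 0,"ay": 0,"az": 0,"jaw": 0.55},
  {"x": 4,"y": -4.5,"z": 0,"ax": 0,"ay": 0,"az": 0,"jaw": 0.55},
  {"x": 4.5,"y": -3,"z": 1,"ax": 0,"ay": 0,"az": 0,"jaw": 0.55},
  {"x": 4,"y": -1.4,"z": 2,"ax": 0,"ay": 0,"az": 0,"jaw": 0.55},
  {"x": 0.4,"y": 0,"z": 1,"ax": 0,"ay": 0,"az": 0,"jaw": 0.55},
  {"x": 0,"y": 0,"z": 0,"ax": 0,"ay": 0,"az": 0,"jaw": 0.55},
  {"x": 0,"y": 0,"z": 0,"ax": 0,"ay": 0,"az": 0,"jaw": 0.55},
])

```text
time_s: 22.95
ee_pos: [0.5259, -0.0627, 0.0833]
eef_rot: [[1.0, -0.001, -0.001], [-0.001, -1.0, -0.0], [-0.001, 0.0, -1.0]]
contact_force: [-0.1, -0.5, 0.6]
width: 0.047
grasp_force: 0.0
```

Emit:
step_arm([
  {"x": 1.2,"y": -1.15,"z": 0,"ax": 0,"ay": 0,"az": 0,"jaw": 0.55},
  {"x": 0,"y": 0,"z": 1,"ax": 0,"ay": 0,"az": 0,"jaw": 0.55},
  {"x": 0,"y": 0,"z": 2.6,"ax": 0,"ay": 0,"az": 0,"jaw": 0.55},
  {"x": 0,"y": 0,"z": 1.5,"ax": 0,"ay": 0,"az": 0,"jaw": 0.55},
  {"x": 0,"y": 0,"z": 1,"ax": 0,"ay": 0,"az": 0,"jaw": 0.55},
  {"x": 0,"y": 0,"z": 0,"ax": 0,"ay": 0,"az": 0,"jaw": 0.3},
  {"x": 0,"y": 0,"z": 0,"ax": 0,"ay": 0,"az": 0,"jaw": 0},
  {"x": 0,"y": 0,"z": 0,"ax": 0,"ay": 0,"az": 0,"jaw": 0},
  {"x": 0,"y": 0,"z": 0,"ax": 0,"ay": 0,"az": 0,"jaw": 0},
  {"x": 0,"y": 0,"z": 0,"ax": 0,"ay": 0,"az": 0,"jaw": 0},
  {"x": 0,"y": 0,"z": 0,"ax": 0,"ay": 0,"az": 0,"jaw": 0},
])

```text
time_s: 24.05
ee_pos: [0.5389, -0.0505, 0.0225]
eef_rot: [[1.0, -0.0, 0.001], [-0.0, -1.0, -0.0], [0.001, 0.0, -1.0]]
contact_force: [-0.5, -0.7, 1.4]
width: 0.0217
grasp_force: 58.8
```

Emit:
step_arm([
  {"x": 0,"y": 0,"z": -2,"ax": 0,"ay": 0,"az": 0,"jaw": 0},
  {"x": 0,"y": 0,"z": -4,"ax": 0,"ay": 0,"az": 0,"jaw": 0},
  {"x": -3,"y": 0,"z": -4,"ax": 0,"ay": 0,"az": 0,"jaw": 0},
  {"x": -4,"y": 3,"z": 0,"ax": 0,"ay": 0,"az": 0,"jaw": 0},
  {"x": -4,"y": 4,"z": 0,"ax": 0,"ay": 0,"az": 0,"jaw": 0},
  {"x": -1.8,"y": 4,"z": 0,"ax": 0,"ay": 0,"az": 0,"jaw": 0},
  {"x": 0,"y": 4,"z": 0,"ax": 0,"ay": 0,"az": 0,"jaw": 0},
  {"x": 0,"y": 4,"z": 0,"ax": 0,"ay": 0,"az": 0,"jaw": 0},
  {"x": 0,"y": 4,"z": 0,"ax": 0,"ay": 0,"az": 0,"jaw": 0},
  {"x": 0,"y": 4,"z": 0,"ax": 0,"ay": 0,"az": 0,"jaw": 0},
  {"x": 0,"y": 2,"z": 0,"ax": 0,"ay": 0,"az": 0,"jaw": 0},
  {"x": 0,"y": 0,"z": 0,"ax": 0,"ay": 0,"az": 0,"jaw": 0},
  {"x": 0,"y": 0,"z": 0,"ax": 0,"ay": 0,"az": 0,"jaw": 0},
])

```text
time_s: 25.35
ee_pos: [0.4151, -0.3356, 0.1219]
eef_rot: [[1.0, -0.001, -0.0], [-0.001, -1.0, 0.001], [-0.0, -0.001, -1.0]]
contact_force: [0.7, 0.0, -1.7]
width: 0.0224
grasp_force: 59.0
```

```bash
python3 - <<'E'
from h import *
c=snap("wrist"); save(c,"w4",k=1.25)
E
```

```text
(no output)
```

View pics/w4.png

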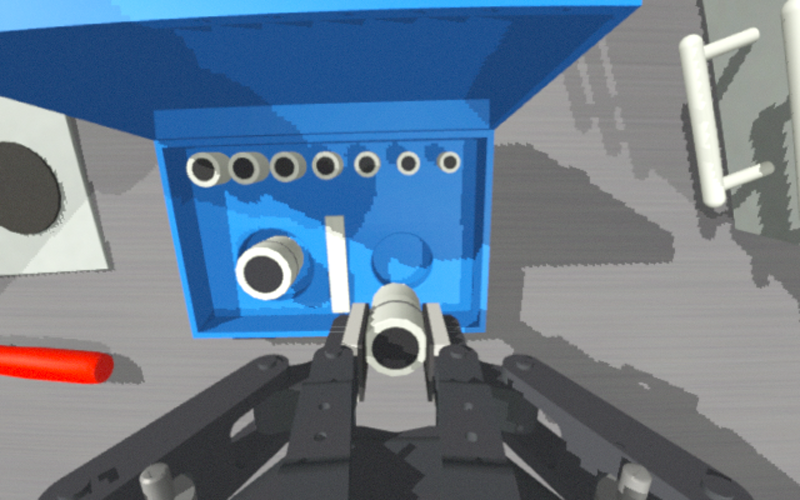

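The big socket stands upright in the wide well at (267,268), and the small one is held upright in front of the narrow well at (403,257).

Emit:
step_arm([
  {"x": -0.4,"y": 0.45,"z": 0,"ax": 0,"ay": 0,"az": 0,"jaw": 0},
  {"x": 0,"y": 0,"z": 3,"ax": 0,"ay": 0,"az": 0,"jaw": 0},
  {"x": 0,"y": 0,"z": 3,"ax": 0,"ay": 0,"az": 0,"jaw": 0},
  {"x": 0,"y": 0,"z": 2,"ax": 0,"ay": 0,"az": 0,"jaw": 0},
  {"x": 0,"y": 0,"z": 1.2,"ax": 0,"ay": 0,"az": 0,"jaw": 0},
  {"x": 0,"y": 0,"z": 0.6,"ax": 0,"ay": 0,"az": 0,"jaw": 0},
  {"x": 0,"y": 0,"z": 0.1,"ax": 0,"ay": 0,"az": 0,"jaw": 0},
  {"x": 0,"y": 0,"z": 0,"ax": 0,"ay": 0,"az": 0,"jaw": 0},
])

```text
time_s: 26.2
ee_pos: [0.4117, -0.3406, 0.0239]
eef_rot: [[1.0, -0.0, 0.001], [-0.0, -1.0, -0.001], [0.001, 0.001, -1.0]]
contact_force: [0.5, -0.2, -0.9]
width: 0.0217
grasp_force: 59.0
```

Emit:
step_arm([
  {"x": 0,"y": 0,"z": 0.1,"ax": 0,"ay": 0,"az": 0,"jaw": 0},
  {"x": 0,"y": 0,"z": 0,"ax": 0,"ay": 0,"az": 0,"jaw": 0.45},
  {"x": 0,"y": 0,"z": 0,"ax": 0,"ay": 0,"az": 0,"jaw": 0.45},
  {"x": 0,"y": 0,"z": 0,"ax": 0,"ay": 0,"az": 0,"jaw": 0.45},
  {"x": 0,"y": 0,"z": -2,"ax": 0,"ay": 0,"az": 0,"jaw": 0.45},
  {"x": 0,"y": 0,"z": -4,"ax": 0,"ay": 0,"az": 0,"jaw": 0.45},
  {"x": 0,"y": 0,"z": -4,"ax": 0,"ay": 0,"az": 0,"jaw": 0.45},
  {"x": 0,"y": -1,"z": -4,"ax": 0,"ay": 0,"az": 0,"jaw": 0.45},
  {"x": 0,"y": -2,"z": -4,"ax": 0,"ay": 0,"az": 0,"jaw": 0.45},
  {"x": 0,"y": -2.2,"z": -4,"ax": 0,"ay": 0,"az": 0,"jaw": 0.45},
  {"x": 0,"y": 0,"z": -1,"ax": 0,"ay": 0,"az": 0,"jaw": 0.45},
  {"x": 0,"y": 0,"z": 0,"ax": 0,"ay": 0,"az": 0,"jaw": 0.45},
])

```text
time_s: 27.4
ee_pos: [0.4122, -0.2887, 0.2542]
eef_rot: [[1.0, 0.001, 0.004], [0.001, -1.0, -0.002], [0.004, 0.002, -1.0]]
contact_force: [0.3, -1.7, -1.0]
width: 0.0381
grasp_force: 0.0
```

```bash
python3 - <<'E'
from h import *
import pickle
c=snap("scene"); save(c,"s5",(60,160,300,370),3);pickle.dump(c,open("s5.pkl","wb"))
P=cloud(c); 
q=P[(c["color"].max(2)<60)&(P[...,2]>.125)&(abs(P[...,0]-.57)<.04)&(abs(P[...,1]+.29)<.07)&(P[...,2]<.17)]; print(len(q)); 
if len(q): print(np.median(q,0),q.min(0),q.max(0))
E
```

```text
331
[ 0.5638 -0.3076  0.1521] [ 0.5331 -0.3366  0.1477] [ 0.5704 -0.2501  0.1585]
```

View pics/s5.png

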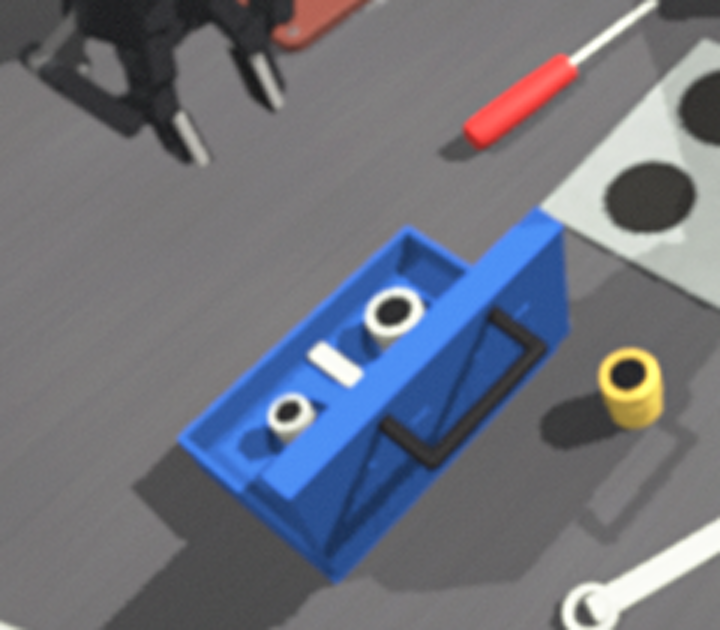

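Both sockets are standing in their wells at (393,310) and (290,413), and the bar measures x 0.565, z 0.148. Next I'll cage the bar again and bring the lid down.

Emit:
step_arm([
  {"x": 3.5,"y": 0,"z": 0,"ax": 0,"ay": 0,"az": 0,"jaw": 0.24},
  {"x": 4.5,"y": 0,"z": 0,"ax": 0,"ay": 0,"az": 0,"jaw": 0.24},
  {"x": 4.5,"y": 0,"z": 0,"ax": 0,"ay": 0,"az": 0,"jaw": 0.24},
  {"x": 2.8,"y": 0.2,"z": 0,"ax": 0,"ay": 0,"az": 0,"jaw": 0.24},
  {"x": 0,"y": 0,"z": 0,"ax": 0,"ay": 0,"az": -0.145,"jaw": 0.24},
  {"x": 0,"y": 0,"z": 0,"ax": 0,"ay": 0,"az": -0.145,"jaw": 0.24},
  {"x": 0,"y": 0,"z": 0,"ax": 0,"ay": 0,"az": -0.145,"jaw": 0.24},
  {"x": 0,"y": 0,"z": 0,"ax": 0,"ay": 0,"az": -0.145,"jaw": 0.24},
  {"x": 0,"y": 0,"z": 0,"ax": 0,"ay": 0,"az": -0.145,"jaw": 0.24},
  {"x": 0,"y": 0,"z": 0,"ax": 0,"ay": 0,"az": -0.145,"jaw": 0.24},
  {"x": 0,"y": 0,"z": 0,"ax": 0,"ay": 0,"az": -0.145,"jaw": 0.24},
  {"x": 0,"y": 0,"z": 0,"ax": 0,"ay": 0,"az": -0.145,"jaw": 0.24},
  {"x": 0,"y": 0,"z": 0,"ax": 0,"ay": 0,"az": -0.145,"jaw": 0.24},
  {"x": 0,"y": 0,"z": 0,"ax": 0,"ay": 0,"az": -0.145,"jaw": 0.24},
  {"x": 0,"y": 0,"z": 0,"ax": 0,"ay": 0,"az": -0.145,"jaw": 0.24},
  {"x": 0,"y": 0,"z": 0,"ax": 0,"ay": 0,"az": 0,"jaw": 0.24},
])

```text
time_s: 29.05
ee_pos: [0.5632, -0.2911, 0.2494]
eef_rot: [[-0.025, 1.0, -0.003], [1.0, 0.025, 0.002], [0.002, -0.003, -1.0]]
contact_force: [-0.2, 0.6, 0.0]
width: 0.0204
grasp_force: 0.0
```

Emit:
step_arm([
  {"x": 0,"y": 0.25,"z": 4,"ax": 0,"ay": 0,"az": 0,"jaw": 0.24},
  {"x": 0,"y": 0,"z": 3.5,"ax": 0,"ay": 0,"az": 0,"jaw": 0.24},
  {"x": 0,"y": 0,"z": 1.5,"ax": 0,"ay": 0,"az": 0,"jaw": 0.24},
  {"x": 0,"y": 0,"z": 1.5,"ax": 0,"ay": 0,"az": 0,"jaw": 0.24},
  {"x": 0,"y": 0,"z": 1.3,"ax": 0,"ay": 0,"az": 0,"jaw": 0.24},
  {"x": 0,"y": 0,"z": 0,"ax": 0,"ay": 0,"az": 0,"jaw": 0.18},
  {"x": 0,"y": 0,"z": 0,"ax": 0,"ay": 0,"az": 0,"jaw": 0.18},
])

```text
time_s: 29.75
ee_pos: [0.5672, -0.2906, 0.135]
eef_rot: [[-0.023, 1.0, 0.001], [1.0, 0.023, -0.0], [-0.0, 0.001, -1.0]]
contact_force: [-0.3, 0.9, 0.7]
width: 0.0154
grasp_force: 0.0
```

Emit:
step_arm([
  {"x": 0,"y": -0.75,"z": -0.4,"ax": 0,"ay": 0,"az": 0,"jaw": 0.18},
  {"x": 0,"y": -0.75,"z": -0.4,"ax": 0,"ay": 0,"az": 0,"jaw": 0.18},
  {"x": 0,"y": -1,"z": -0.4,"ax": 0,"ay": 0,"az": 0,"jaw": 0.18},
  {"x": 0,"y": -1,"z": -0.4,"ax": 0,"ay": 0,"az": 0,"jaw": 0.18},
  {"x": 0,"y": -1.1,"z": -0.2,"ax": 0,"ay": 0,"az": 0,"jaw": 0.18},
  {"x": 0,"y": -1.1,"z": -0.2,"ax": 0,"ay": 0,"az": 0,"jaw": 0.18},
  {"x": 0,"y": -1.1,"z": -0.05,"ax": 0,"ay": 0,"az": 0,"jaw": 0.18},
  {"x": 0,"y": -1.1,"z": -0.05,"ax": 0,"ay": 0,"az": 0,"jaw": 0.18},
  {"x": 0,"y": -1.1,"z": 0.2,"ax": 0,"ay": 0,"az": 0,"jaw": 0.18},
  {"x": 0,"y": -1.1,"z": 0.2,"ax": 0,"ay": 0,"az": 0,"jaw": 0.18},
  {"x": 0,"y": -1.05,"z": 0.35,"ax": 0,"ay": 0,"az": 0,"jaw": 0.18},
  {"x": 0,"y": -1.05,"z": 0.35,"ax": 0,"ay": 0,"az": 0,"jaw": 0.18},
  {"x": 0,"y": -0.95,"z": 0.55,"ax": 0,"ay": 0,"az": 0,"jaw": 0.18},
  {"x": 0,"y": -0.95,"z": 0.55,"ax": 0,"ay": 0,"az": 0,"jaw": 0.18},
])

```text
time_s: 31.15
ee_pos: [0.4249, -0.2937, 0.1325]
eef_rot: [[-0.024, 1.0, -0.0], [1.0, 0.024, 0.0], [0.0, -0.0, -1.0]]
contact_force: [1.6, -0.6, 1.3]
width: 0.0153
grasp_force: 0.7
```

Emit:
step_arm([
  {"x": 0,"y": -0.87,"z": 0.6,"ax": 0,"ay": 0,"az": 0,"jaw": 0.18},
  {"x": 0,"y": -0.88,"z": 0.65,"ax": 0,"ay": 0,"az": 0,"jaw": 0.18},
  {"x": 0,"y": -0.73,"z": 0.8,"ax": 0,"ay": 0,"az": 0,"jaw": 0.18},
  {"x": 0,"y": -0.72,"z": 0.85,"ax": 0,"ay": 0,"az": 0,"jaw": 0.18},
  {"x": 0,"y": 0,"z": 0,"ax": 0,"ay": 0,"az": 0,"jaw": 0.18},
])

```text
time_s: 31.65
ee_pos: [0.3922, -0.2943, 0.1027]
eef_rot: [[-0.023, 1.0, -0.002], [1.0, 0.023, 0.001], [0.001, -0.002, -1.0]]
contact_force: [0.5, -0.9, 0.2]
width: 0.0156
grasp_force: 0.0
```

Emit:
step_arm([
  {"x": 0,"y": 0,"z": -2,"ax": 0,"ay": 0,"az": 0,"jaw": 0.18},
  {"x": 0,"y": 0,"z": -2.3,"ax": 0,"ay": 0,"az": 0,"jaw": 0.1},
  {"x": 0,"y": -0.3,"z": 0,"ax": 0,"ay": 0,"az": 0,"jaw": 0},
  {"x": 0,"y": -0.3,"z": 0,"ax": 0,"ay": 0,"az": 0,"jaw": 0},
  {"x": 0,"y": 0,"z": 0,"ax": 0,"ay": 0,"az": 0,"jaw": 0},
  {"x": 0,"y": 0,"z": 1.5,"ax": 0,"ay": 0,"az": 0,"jaw": 0},
  {"x": 0,"y": 0,"z": 0.7,"ax": 0,"ay": 0,"az": 0,"jaw": 0},
  {"x": 0,"y": -0.2,"z": 0.6,"ax": 0,"ay": 0,"az": 0,"jaw": 0},
  {"x": 0,"y": -0.2,"z": 0.6,"ax": 0,"ay": 0,"az": 0,"jaw": 0},
  {"x": 0,"y": -0.2,"z": 0.5,"ax": 0,"ay": 0,"az": 0,"jaw": 0},
])

```text
time_s: 32.65
ee_pos: [0.3812, -0.2947, 0.1075]
eef_rot: [[-0.024, 1.0, -0.001], [1.0, 0.024, 0.001], [0.001, -0.001, -1.0]]
contact_force: [-1.4, 0.8, 1.7]
width: -0.0002
grasp_force: 1.2
```

Emit:
step_arm([
  {"x": 0,"y": 0,"z": 0.3,"ax": 0,"ay": 0,"az": 0,"jaw": 0},
  {"x": 0,"y": 0,"z": 0.2,"ax": 0,"ay": 0,"az": 0,"jaw": 0},
  {"x": 0,"y": 0,"z": 0.2,"ax": 0,"ay": 0,"az": 0,"jaw": 0},
  {"x": 0,"y": 0,"z": 0,"ax": 0,"ay": 0,"az": 0,"jaw": 0},
])

```text
time_s: 33.05
ee_pos: [0.3821, -0.2947, 0.1012]
eef_rot: [[-0.024, 1.0, 0.0], [1.0, 0.024, -0.0], [-0.0, 0.0, -1.0]]
contact_force: [0.7, 0.1, 0.1]
width: 0.0003
grasp_force: 0.0
```

Emit:
step_arm([
  {"x": 0,"y": 0,"z": 0.2,"ax": 0,"ay": 0,"az": 0,"jaw": 0},
  {"x": 0,"y": 0,"z": 0.1,"ax": 0,"ay": 0,"az": 0,"jaw": 0},
  {"x": 0,"y": 0,"z": 0,"ax": 0,"ay": 0,"az": 0,"jaw": 0},
])

```text
time_s: 33.35
ee_pos: [0.3824, -0.2949, 0.1005]
eef_rot: [[-0.024, 1.0, 0.001], [1.0, 0.024, -0.001], [-0.001, 0.001, -1.0]]
contact_force: [-8.9, 5.5, 25.6]
width: 0.0
grasp_force: 13.1
```

Emit:
step_arm([
  {"x": 0,"y": 0,"z": -2,"ax": 0,"ay": 0,"az": 0,"jaw": 0},
  {"x": 0,"y": 0,"z": -4,"ax": 0,"ay": 0,"az": 0,"jaw": 0.5},
  {"x": 0,"y": 1.5,"z": -4,"ax": 0,"ay": 0,"az": 0,"jaw": 1},
  {"x": 2,"y": 3,"z": -3,"ax": 0,"ay": 0,"az": 0,"jaw": 1},
  {"x": 4,"y": 3,"z": 0,"ax": 0,"ay": 0,"az": 0,"jaw": 1},
  {"x": 4.5,"y": 0,"z": 0,"ax": 0,"ay": 0,"az": 0,"jaw": 1},
  {"x": 4.5,"y": 0,"z": 0,"ax": 0,"ay": 0,"az": 0,"jaw": 1},
  {"x": 4.5,"y": 0,"z": 0,"ax": 0,"ay": 0,"az": 0,"jaw": 1},
  {"x": 3,"y": 0,"z": 0,"ax": 0,"ay": 0,"az": 0,"jaw": 1},
  {"x": 0,"y": 0,"z": 0,"ax": 0,"ay": 0,"az": 0.145,"jaw": 1},
  {"x": 0,"y": 0,"z": 0,"ax": 0,"ay": 0,"az": 0.145,"jaw": 1},
  {"x": 0,"y": 0,"z": 0,"ax": 0,"ay": 0,"az": 0.145,"jaw": 1},
  {"x": 0,"y": 0,"z": 0,"ax": 0,"ay": 0,"az": 0.145,"jaw": 1},
  {"x": 0,"y": 0,"z": 0,"ax": 0,"ay": 0,"az": 0.145,"jaw": 1},
  {"x": 0,"y": 0,"z": 0,"ax": 0,"ay": 0,"az": 0.145,"jaw": 1},
  {"x": 0,"y": 0,"z": 0,"ax": 0,"ay": 0,"az": 0.145,"jaw": 1},
  {"x": 0,"y": 0,"z": 0,"ax": 0,"ay": 0,"az": 0.145,"jaw": 1},
  {"x": 0,"y": 0,"z": 0,"ax": 0,"ay": 0,"az": 0.145,"jaw": 1},
  {"x": 0,"y": 0,"z": 0,"ax": 0,"ay": 0,"az": 0.145,"jaw": 1},
  {"x": 0,"y": 0,"z": 0,"ax": 0,"ay": 0,"az": 0.145,"jaw": 1},
])

```text
time_s: 35.35
ee_pos: [0.4516, -0.0677, 0.2282]
eef_rot: [[1.0, -0.006, 0.0], [-0.006, -1.0, 0.0], [0.0, -0.0, -1.0]]
contact_force: [0.4, 0.4, -0.2]
width: 0.0852
grasp_force: 0.0
```

```bash
python3 - <<'E'
from h import *
s=bot.state(); print(s["ee_pos"],s["eef_rot"])
c=snap("scene"); P=cloud(c); col=c["color"].astype(int)
m=(P[...,1]<-.18)&(P[...,1]>-.4)&(P[...,0]>.36)&(P[...,0]<.5)&(col[...,2]-col[...,0]>60)&(P[...,2]>.052)&(P[...,2]<.075)
q=P[m]; print(len(q),np.median(q[:,2]),np.linalg.lstsq(np.c_[q[:,:2],np.ones(len(q))],q[:,2],rcond=None)[0])
E
```

```text
[ 0.4516 -0.0677  0.2282] [[ 1.     -0.0058  0.0004]
 [-0.0058 -1.      0.0002]
 [ 0.0004 -0.0002 -1.    ]]
6637 0.06244068568205319 [-0.0102  0.0006  0.0669]
```

Emit:
step_arm([
  {"x": 0,"y": -3,"z": 0,"ax": 0,"ay": 0,"az": 0,"jaw": 1},
  {"x": 0,"y": -4.5,"z": 0,"ax": 0,"ay": 0,"az": 0,"jaw": 1},
  {"x": 0,"y": -4.5,"z": 0,"ax": 0,"ay": 0,"az": 0,"jaw": 1},
  {"x": 0,"y": -4.5,"z": 0,"ax": 0,"ay": 0,"az": 0,"jaw": 1},
  {"x": -0.4,"y": -4.5,"z": 0,"ax": 0,"ay": 0,"az": 0,"jaw": 1},
  {"x": -0.4,"y": -4.5,"z": 0,"ax": 0,"ay": 0,"az": 0,"jaw": 1},
  {"x": -0.4,"y": -4,"z": 0,"ax": 0,"ay": 0,"az": 0,"jaw": 1},
  {"x": -0.4,"y": -1.4,"z": 2,"ax": 0,"ay": 0,"az": 0,"jaw": 1},
  {"x": 0,"y": 0,"z": 2,"ax": 0,"ay": 0,"az": 0,"jaw": 1},
  {"x": 0,"y": 0,"z": 0,"ax": 0,"ay": 0,"az": 0,"jaw": 1},
  {"x": 0,"y": 0,"z": 0,"ax": 0,"ay": 0,"az": 0,"jaw": 1},
])

```text
time_s: 36.5
ee_pos: [0.4355, 0.2408, 0.1884]
eef_rot: [[1.0, 0.001, -0.001], [0.001, -1.0, 0.0], [-0.001, -0.0, -1.0]]
contact_force: [-0.3, 0.0, 0.6]
width: 0.0854
grasp_force: 0.0
```

Emit:
step_arm([
  {"x": 0,"y": 0,"z": 3,"ax": 0,"ay": 0,"az": 0,"jaw": 1},
  {"x": 0,"y": 0,"z": 4,"ax": 0,"ay": 0,"az": 0,"jaw": 1},
  {"x": 0,"y": 0,"z": 3,"ax": 0,"ay": 0,"az": 0,"jaw": 1},
  {"x": 0,"y": 0,"z": 1.4,"ax": 0,"ay": 0,"az": 0,"jaw": 1},
  {"x": 0,"y": 0,"z": 0,"ax": 0,"ay": 0,"az": 0,"jaw": 0},
  {"x": 0,"y": 0,"z": 0,"ax": 0,"ay": 0,"az": 0,"jaw": 0},
  {"x": 0,"y": 0,"z": 0,"ax": 0,"ay": 0,"az": 0,"jaw": 0},
  {"x": 0,"y": 0,"z": 0,"ax": 0,"ay": 0,"az": 0,"jaw": 0},
  {"x": 0,"y": 0,"z": 0,"ax": 0,"ay": 0,"az": 0,"jaw": 0},
  {"x": 0,"y": 0,"z": 0,"ax": 0,"ay": 0,"az": 0,"jaw": 0},
])

```text
time_s: 37.5
ee_pos: [0.4369, 0.242, 0.0764]
eef_rot: [[1.0, -0.0, 0.003], [-0.0, -1.0, 0.001], [0.003, -0.001, -1.0]]
contact_force: [-1.0, 1.0, 7.0]
width: 0.0504
grasp_force: 62.8
```

Emit:
step_arm([
  {"x": 0,"y": 0,"z": -1.5,"ax": 0,"ay": 0,"az": 0,"jaw": 0},
  {"x": 0,"y": 0,"z": -3,"ax": 0,"ay": 0,"az": 0,"jaw": 0},
  {"x": 0,"y": 1.8,"z": 0,"ax": 0,"ay": 0,"az": 0,"jaw": 0},
  {"x": 0,"y": 3.5,"z": 0,"ax": 0,"ay": 0,"az": 0,"jaw": 0},
  {"x": 0.6,"y": 3.5,"z": 0,"ax": 0,"ay": 0,"az": 0,"jaw": 0},
  {"x": 0.7,"y": 3.5,"z": 0,"ax": 0,"ay": 0,"az": 0,"jaw": 0},
  {"x": 0.7,"y": 3.5,"z": 0,"ax": 0,"ay": 0,"az": 0,"jaw": 0},
  {"x": 0.6,"y": 3.5,"z": 0,"ax": 0,"ay": 0,"az": 0,"jaw": 0},
  {"x": 0,"y": 3.5,"z": 0,"ax": 0,"ay": 0,"az": 0,"jaw": 0},
  {"x": 0,"y": 3.5,"z": 0,"ax": 0,"ay": 0,"az": 0,"jaw": 0},
  {"x": 0,"y": 2.5,"z": 0,"ax": 0,"ay": 0,"az": 0,"jaw": 0},
  {"x": 0,"y": 1.5,"z": 0,"ax": 0,"ay": 0,"az": 0,"jaw": 0},
  {"x": 0,"y": 0,"z": 0,"ax": 0,"ay": 0,"az": 0,"jaw": 0},
  {"x": 0,"y": 0,"z": 0,"ax": 0,"ay": 0,"az": 0,"jaw": 0},
])

```text
time_s: 38.9
ee_pos: [0.4616, -0.0617, 0.1201]
eef_rot: [[1.0, -0.001, 0.001], [-0.001, -1.0, 0.0], [0.001, -0.0, -1.0]]
contact_force: [-0.2, -0.3, -2.5]
width: 0.0502
grasp_force: 63.4
```

Emit:
step_arm([
  {"x": 0.15,"y": -0.1,"z": 1.5,"ax": 0,"ay": 0,"az": 0,"jaw": 0},
  {"x": 0,"y": 0,"z": 1.3,"ax": 0,"ay": 0,"az": 0,"jaw": 0},
  {"x": 0,"y": 0,"z": 0.8,"ax": 0,"ay": 0,"az": 0,"jaw": 0},
  {"x": 0,"y": 0,"z": 0.4,"ax": 0,"ay": 0,"az": 0,"jaw": 0},
  {"x": 0,"y": 0,"z": 0,"ax": 0,"ay": 0,"az": 0,"jaw": 0},
])

```text
time_s: 39.4
ee_pos: [0.4633, -0.0605, 0.0795]
eef_rot: [[1.0, 0.001, 0.0], [0.001, -1.0, 0.0], [0.0, -0.0, -1.0]]
contact_force: [-0.0, -0.2, -3.1]
width: 0.0505
grasp_force: 63.4
```

Emit:
step_arm([
  {"x": 0,"y": 0,"z": 0.15,"ax": 0,"ay": 0,"az": 0,"jaw": 0},
  {"x": 0,"y": 0,"z": 0,"ax": 0,"ay": 0,"az": 0,"jaw": 1},
  {"x": 0,"y": 0,"z": 0,"ax": 0,"ay": 0,"az": 0,"jaw": 1},
  {"x": 0,"y": 0,"z": 0,"ax": 0,"ay": 0,"az": 0,"jaw": 1},
  {"x": 0,"y": 0,"z": 0,"ax": 0,"ay": 0,"az": 0,"jaw": 1},
  {"x": 0,"y": 0,"z": -3,"ax": 0,"ay": 0,"az": 0,"jaw": 1},
  {"x": 0,"y": 0,"z": -4,"ax": 0,"ay": 0,"az": 0,"jaw": 1},
  {"x": 0,"y": 0,"z": -4,"ax": 0,"ay": 0,"az": 0,"jaw": 1},
  {"x": 0,"y": -2,"z": -1.5,"ax": 0,"ay": 0,"az": 0,"jaw": 1},
  {"x": 0,"y": -4.5,"z": 0,"ax": 0,"ay": 0,"az": 0,"jaw": 1},
  {"x": -0.4,"y": -4.5,"z": 0,"ax": 0,"ay": 0,"az": 0,"jaw": 1},
  {"x": -0.4,"y": -4.5,"z": 0,"ax": 0,"ay": 0,"az": 0,"jaw": 1},
  {"x": -0.4,"y": -4.5,"z": 0,"ax": 0,"ay": 0,"az": 0,"jaw": 1},
  {"x": -0.4,"y": -4.5,"z": 0,"ax": 0,"ay": 0,"az": 0,"jaw": 1},
  {"x": -0.4,"y": -4.5,"z": 0,"ax": 0,"ay": 0,"az": 0,"jaw": 1},
  {"x": -0.4,"y": -4.5,"z": 0,"ax": 0,"ay": 0,"az": 0,"jaw": 1},
  {"x": -0.3,"y": -4.5,"z": 0,"ax": 0,"ay": 0,"az": 0,"jaw": 1},
  {"x": 0,"y": -2.4,"z": 0,"ax": 0,"ay": 0,"az": 0,"jaw": 1},
  {"x": 0,"y": 0,"z": 0,"ax": 0,"ay": 0,"az": 0,"jaw": 1},
  {"x": 0,"y": 0,"z": 0,"ax": 0,"ay": 0,"az": 0,"jaw": 1},
])

```text
time_s: 41.4
ee_pos: [0.4358, 0.3429, 0.2023]
eef_rot: [[1.0, 0.001, -0.001], [0.001, -1.0, -0.0], [-0.001, 0.0, -1.0]]
contact_force: [-0.3, -0.8, 0.5]
width: 0.0853
grasp_force: 0.0
```

```bash
python3 - <<'E'
from h import *
c=snap("top"); P=cloud(c);Z=P[...,2];Y=P[...,1];X=P[...,0]
m=(abs(Y+.06)<.06)&(abs(X-.46)<.06)&(Z>.125)&(Z<.16); print(m.sum(), cv2.minEnclosingCircle(P[m][:,:2].astype(np.float32)),Z[m].mean() if m.sum() else 0)
E
```

```text
319 ((0.46357348561286926, -0.05964864790439606), 0.01889427937567234) 0.1418043591860185
```

Can is upright, within about 2 mm of its pad centre. Now the tin.

Emit:
step_arm([
  {"x": 0.1,"y": 0,"z": 3,"ax": 0,"ay": 0,"az": 0,"jaw": 1},
  {"x": 0,"y": 0,"z": 4,"ax": 0,"ay": 0,"az": 0,"jaw": 1},
  {"x": 0,"y": 0,"z": 4,"ax": 0,"ay": 0,"az": 0,"jaw": 1},
  {"x": 0,"y": 0,"z": 2.6,"ax": 0,"ay": 0,"az": 0,"jaw": 1},
  {"x": 0,"y": 0,"z": 1.2,"ax": 0,"ay": 0,"az": 0,"jaw": 1},
  {"x": 0,"y": 0,"z": 0,"ax": 0,"ay": 0,"az": 0,"jaw": 0},
  {"x": 0,"y": 0,"z": 0,"ax": 0,"ay": 0,"az": 0,"jaw": 0},
  {"x": 0,"y": 0,"z": 0,"ax": 0,"ay": 0,"az": 0,"jaw": 0},
  {"x": 0,"y": 0,"z": 0,"ax": 0,"ay": 0,"az": 0,"jaw": 0},
  {"x": 0,"y": 0,"z": 0,"ax": 0,"ay": 0,"az": 0,"jaw": 0},
  {"x": 0,"y": 0,"z": 0,"ax": 0,"ay": 0,"az": 0,"jaw": 0},
])

```text
time_s: 42.55
ee_pos: [0.4381, 0.3437, 0.0566]
eef_rot: [[1.0, -0.0, 0.003], [-0.0, -1.0, 0.001], [0.003, -0.001, -1.0]]
contact_force: [-1.8, -0.3, 7.7]
width: 0.0584
grasp_force: 65.8
```

Emit:
step_arm([
  {"x": 0,"y": 0,"z": -1.5,"ax": 0,"ay": 0,"az": 0,"jaw": 0},
  {"x": 0,"y": 0,"z": -3,"ax": 0,"ay": 0,"az": 0,"jaw": 0},
  {"x": 0,"y": 1.8,"z": 0,"ax": 0,"ay": 0,"az": 0,"jaw": 0},
  {"x": 0,"y": 3.5,"z": 0,"ax": 0,"ay": 0,"az": 0,"jaw": 0},
  {"x": 0.5,"y": 3.5,"z": 0,"ax": 0,"ay": 0,"az": 0,"jaw": 0},
  {"x": 0.5,"y": 3.5,"z": 0,"ax": 0,"ay": 0,"az": 0,"jaw": 0},
  {"x": 0.5,"y": 3.5,"z": 0,"ax": 0,"ay": 0,"az": 0,"jaw": 0},
  {"x": 0.45,"y": 3.5,"z": 0,"ax": 0,"ay": 0,"az": 0,"jaw": 0},
  {"x": 0,"y": 3.5,"z": 0,"ax": 0,"ay": 0,"az": 0,"jaw": 0},
  {"x": 0,"y": 3.5,"z": 0,"ax": 0,"ay": 0,"az": 0,"jaw": 0},
  {"x": 0,"y": 2.5,"z": 0,"ax": 0,"ay": 0,"az": 0,"jaw": 0},
  {"x": 0,"y": 1,"z": 0,"ax": 0,"ay": 0,"az": 0,"jaw": 0},
  {"x": 0,"y": 0,"z": 0,"ax": 0,"ay": 0,"az": 0,"jaw": 0},
  {"x": 0,"y": 0,"z": 0,"ax": 0,"ay": 0,"az": 0,"jaw": 0},
])

```text
time_s: 43.95
ee_pos: [0.4565, 0.0462, 0.1002]
eef_rot: [[1.0, 0.001, 0.001], [0.001, -1.0, 0.001], [0.001, -0.001, -1.0]]
contact_force: [-0.1, -0.1, -3.9]
width: 0.0584
grasp_force: 66.0
```

Emit:
step_arm([
  {"x": 0.05,"y": 0,"z": 1.5,"ax": 0,"ay": 0,"az": 0,"jaw": 0},
  {"x": 0,"y": 0,"z": 1.3,"ax": 0,"ay": 0,"az": 0,"jaw": 0},
  {"x": 0,"y": 0,"z": 0.8,"ax": 0,"ay": 0,"az": 0,"jaw": 0},
  {"x": 0,"y": 0,"z": 0.4,"ax": 0,"ay": 0,"az": 0,"jaw": 0},
  {"x": 0,"y": 0,"z": 0.2,"ax": 0,"ay": 0,"az": 0,"jaw": 0},
  {"x": 0,"y": 0,"z": 0,"ax": 0,"ay": 0,"az": 0,"jaw": 0},
  {"x": 0,"y": 0,"z": 0,"ax": 0,"ay": 0,"az": 0,"jaw": 0.9},
  {"x": 0,"y": 0,"z": 0,"ax": 0,"ay": 0,"az": 0,"jaw": 0.95},
  {"x": 0,"y": 0,"z": 0,"ax": 0,"ay": 0,"az": 0,"jaw": 0.95},
  {"x": 0,"y": 0,"z": 0,"ax": 0,"ay": 0,"az": 0,"jaw": 0.95},
  {"x": 0,"y": 0,"z": -3,"ax": 0,"ay": 0,"az": 0,"jaw": 0.95},
  {"x": 0,"y": 0,"z": -4,"ax": 0,"ay": 0,"az": 0,"jaw": 0.95},
  {"x": 0,"y": 0,"z": -4,"ax": 0,"ay": 0,"az": 0,"jaw": 0.95},
  {"x": 0,"y": 0,"z": -4,"ax": 0,"ay": 0,"az": 0,"jaw": 0.95},
  {"x": 0,"y": -4,"z": -3,"ax": 0,"ay": 0,"az": 0,"jaw": 0.95},
  {"x": 0,"y": -4.5,"z": 0,"ax": 0,"ay": 0,"az": 0,"jaw": 0.95},
  {"x": 0,"y": -4.5,"z": 0,"ax": 0,"ay": 0,"az": 0,"jaw": 0.95},
  {"x": 0,"y": -4.5,"z": 0,"ax": 0,"ay": 0,"az": 0,"jaw": 0.95},
  {"x": 0,"y": -4,"z": 0,"ax": 0,"ay": 0,"az": 0,"jaw": 0.95},
  {"x": 0,"y": 0,"z": 0,"ax": 0,"ay": 0,"az": 0,"jaw": 0.95},
])

```text
time_s: 45.95
ee_pos: [0.4552, 0.2659, 0.2378]
eef_rot: [[1.0, 0.007, -0.001], [0.007, -1.0, 0.003], [-0.001, -0.003, -1.0]]
contact_force: [-0.5, 0.4, 0.3]
width: 0.0809
grasp_force: 0.0
```

```bash
python3 - <<'E'
from h import *
c=snap("top"); save(c,"end",k=1.25); P=cloud(c);Z=P[...,2];Y=P[...,1];X=P[...,0]
for n,y,z in(("can",-.06,.14),("tin",.046,.092)):
    m=(abs(Y-y)<.045)&(abs(X-.46)<.05)&(abs(Z-z)<.015); print(n,m.sum(), cv2.minEnclosingCircle(P[m][:,:2].astype(np.float32)),Z[m].mean() if m.sum() else 0)
col=c["color"].astype(int)
m=(Y<-.18)&(Y>-.4)&(X>.36)&(X<.5)&(col[...,2]-col[...,0]>60)&(Z>.052)&(Z<.075)
q=P[m]; print(len(q),np.linalg.lstsq(np.c_[q[:,:2],np.ones(len(q))],q[:,2],rcond=None)[0])
E
```

```text
can 317 ((0.4635729193687439, -0.059690915048122406), 0.018974777311086655) 0.1419084151081285
tin 680 ((0.45599186420440674, 0.04527194797992706), 0.029888132587075233) 0.09298300533677244
5980 [ 0.002  -0.0022  0.061 ]
```

View pics/end.png

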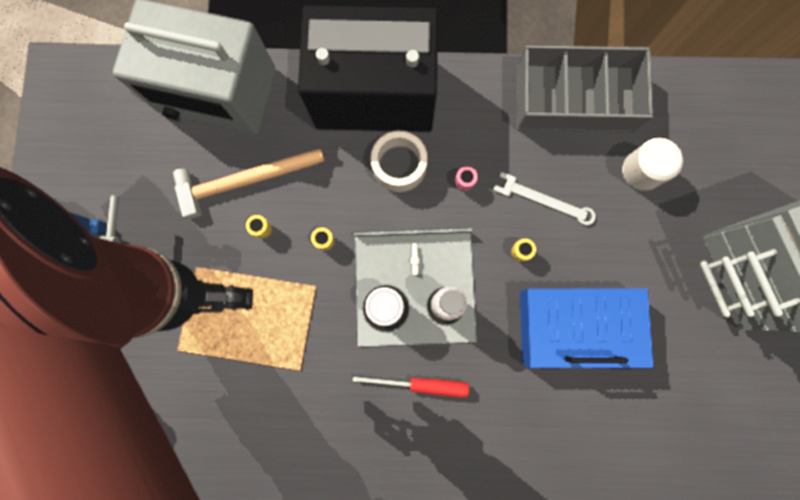

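The last picture shows the tin at (384,307) and the can at (448,304) upright on their pads, the lid flat and shut at (587,327), and the arm clear over the mat.

```bash
python3 -c "
from rig import bot
print(bot.sign_off())"
```

```text
the job is handed in; nothing more can be done
None
```

I handed the job in at about 46 s of the 147 s allowed; sign-off returned no verdict, but at my last look both sockets were upright in their wells, the lid was shut, and the can and tin stood released on their own pads, within about 2 mm of centre.

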